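# Pack the stacking games box

## Robot

A 7-joint arm with a two-finger parallel gripper is mounted at the origin on the work surface. World frame = base frame: x ahead of the robot, y to its left, z up, the work surface at z = 0. Lengths are in m, angles in rad, forces in N, time in s.
With the tool pointing down it reaches from about 0.425 to 0.875 m from the base axis. Payload 4.7 kg.
Tool frame: the origin (TCP) lies on the centre line of the jaws, within the pads' length; the fingertips stand 19 mm ahead of it and the grasp point (between the pads) is the TCP (ctrl.nose_length is the distance from the TCP to the fingertips, in m); z points along the fingers, x is the direction in which the jaws open and shut, and the axes are right-handed (so a half turn about z gives the same grasp; the last joint's range is limited). The gripper opens to 87 mm and grips with 3 to 60 N. Pads are 19 mm wide; open, the fingers measure 117 mm over their backs; the gripper's body (75 mm by 190 mm) begins 51 mm behind the grasp point.
Start: joints at [0.014, 0.321, -0.07, 1.45, 0.023, 1.371, -0.057], TCP at [0.65, -0, 0.216] pointing down, gripper open.
Joint ranges: [-2.86, 2.86], [-0.3, 2.09], [-1.38, 1.24], [0.06, 2.45], [-1.56, 4.7], [0.09, 2.05], [-2.69, 2.69]. Speed limits (rad/s): [2.57, 2.57, 3.14, 3.14, 3.14, 3.14, 3.14].

## Interface

Orientations are given as a rotation vector (axis times angle).
In Python, from bench import ctrl gives the robot as it stands. The module is installed in compiled form; this text tells all that it offers.
- The arm moves only by the shell command python3 -m crank 'ROWS' [OPENING] [FORCE]. ROWS is a JSON object of lists of equal length, an entry for each row: "dp": the shift along the tool's x, y, z in cm, a list of three; "delta_rot": the turn, a rotation vector about the tool's x, y, z in rad, a list of three. In form: {"dp": [[x, y, z], ...], "delta_rot": [[rx, ry, rz], ...]}. A call has exactly 8 rows; each row shifts and turns the commanded pose from where the row before left it, along the tool's axes as they then stand; what a row does not reach is not made up. A row lasts 1/10 s, in which the tool goes at most 50 mm and 8.59 degrees, less where a joint would pass 70% of its speed; a pose out of reach is approached as far as the arm can. A call with a gripper value outside its range is refused whole. OPENING is the finger opening in cm, from 0 to 8.7, set as the call begins (- or left out, the last holds). The fingers move at their own pace and stop on an object; FORCE is the grip in N (left out, the last holds). Time passes only in rows, so rows that do not move let the fingers close, or fill a call up. It gives the time, the measured TCP pose, the force and the opening at its end, in the units of the state.
- ctrl.get_state(): the state, without advancing time (a new reading comes with each control period).
- ctrl.get_image(name): name is "scene" or "side" or "wrist"; returns the picture (400x640x3 uint8, blue, green, red); there is no depth.
- ctrl.camera_info(name): a dict with "camera_matrix" (3x3 intrinsics, pixels), "xyz" and "orientation" of the camera in the world. Camera axes: x right, y down, z forward; pixel columns grow to the right and rows downward; lengths in m; the calibration is good to about 2 mm. A picture is of the moment at which its call begins: read the wrist's pose just before it. camera_info takes no time and is no camera call; for the wrist camera it gives the pose at the moment of the call.
- ctrl.close_job(): hands the job in, once; it reports no verdict.
The state is a dict: "time": time; "joint_positions": joint angles; "qd": joint speeds; "joint_torque": joint torques, N m; "position": TCP position; "tool_rot": TCP orientation; "ft_force": force on the tool from outside, world axes, zero at the start; "torque": the same for the moment, N m; "grip_width": opening from 0.0 (shut) to 1.0 (fully open).
Only numpy, scipy, OpenCV 4.12 (cv2) and the standard library are available. Lean on these libraries where they do the work, as an engineer would, in place of code of your own. Each camera call takes 0.05 s, during which the arm holds its last target.

## Task

Pack the stacking wooden games box where its base stands: lay the dominoes box in the base's long recess and the playing-card box in its shorter, wider recess, then set the tier of draughts on the base, keeping it level so that no draughts spill, and last put the lid on the tier. Each piece must be fully home, flush and square on the one below. Leave the remote control, the CD cases and the wire bowl alone.

Things in the scene. Friction and masses are not known exactly. Their poses are not given: they have to be found in the camera images.
- base: Open pale-wood box, fixed; 164 (x) x 220 (y) x 54 mm, walls 8 mm. Origin: centre of underside. On its 6 mm floor an 8 mm dark insert has two recesses cut through: long one 132 (x) x 62 (y) mm centred at y = -47 mm (x 0), for the dominoes; shorter, wider one 104 x 76 mm centred at y = +40 mm, for the cards. A box home in its recess stands 6 mm above this origin, 6 mm free all round. Rim at 54 mm.
- dominoes: Dominoes box, closed: long plain wooden box with a sliding lid and thumb hollow; loose, about 0.2 kg. 120 (x) x 50 (y) x 36 mm high. Origin: centre of its underside; x along its length, z up. It fits the long recess either way round.
- cards: Twin-deck playing-card box, closed: plain pale carton, shorter and wider than the dominoes box; loose, about 0.2 kg. 92 (x) x 64 (y) x 36 mm high. Origin: centre of its underside; x along its length, z up. Grip it across the 64 mm. It fits the shorter recess either way round.
- tier: Tray of draughts, loose, 0.45 kg; 164 (x) x 220 (y) x 47 mm high. Origin: centre of underside. A 136 x 192 x 7 mm step below drops inside the base's rim (6 mm free all round): home at 47 mm above base origin, either way round. Inner floor at 12 mm. Handle: middle 90 mm of the centre partition along x, 14 mm thick (y), top at 45 mm; 60 mm clear floor each side, then rows of draughts that stay put.
- lid: Pale-wood lid plate 164 (x) x 220 (y) mm with a bar handle; loose, 0.3 kg. Origin: centre of underside. A 7 mm deep hollow frame below (136 x 192 mm) drops inside the tier's rim (6 mm free all round): home at 40 mm above tier origin, 87 above base origin, either way round. Plate from 7 to 15 mm, handle from 15 to 39 mm: 80 mm long (x), 16 mm thick (y), central.
- remote: Bystander: black remote control lying flat, 150 (x) x 44 (y) x 20 mm. Origin: centre of its underside. Leave alone.
- cds: Bystander: three CD cases in a pile, 125 (x) x 142 (y) x 30 mm. Origin: centre of its underside. Leave alone.
- bowl: Bystander: chrome wire fruit bowl with ball ends, about 200 mm square, up to 125 mm high. Origin: centre of its underside. Leave alone.
Mind the look-alikes: they are no part of the job. What is meant by the dominoes is not purple, and is the larger of those in its own colour.

How it is judged:
On the way, in this order (a step that is already met when the one before it is completed fails the run):
1. the dominoes box and the card box lie flat in their own recesses of the base (x of dominoes in the frame of base between -0.01 and 0.01 m and y of dominoes in the frame of base between -0.057 and -0.037 m and z of dominoes in the frame of base between 0.003 and 0.009 m and angle between each of dominoes, cards's own z axis and vertical below 0.03 rad and angle between the x axis of each of dominoes, cards and the x axis of base, either way round below 0.2 rad and linear speed of each of dominoes, cards below 0.02 m/s and x of cards in the frame of base between -0.01 and 0.01 m and y of cards in the frame of base between 0.03 and 0.05 m and z of cards in the frame of base between 0.003 and 0.009 m), for 0.2 s.
2. the draughts tier sits home on the base, over both boxes (all of step 1 and x of tier in the frame of base between -0.01 and 0.01 m and y of tier in the frame of base between -0.01 and 0.01 m and z of tier in the frame of base between 0.044 and 0.05 m and angle between tier's own z axis and vertical below 0.03 rad and angle between the x axis of tier and the x axis of base, either way round below 0.12 rad and linear speed of tier below 0.02 m/s), for 0.2 s.
3. the lid sits home on the tier (x of tier in the frame of base between -0.01 and 0.01 m and y of tier in the frame of base between -0.01 and 0.01 m and z of tier in the frame of base between 0.044 and 0.05 m and angle between each of tier, lid's own z axis and vertical below 0.03 rad and angle between the x axis of tier and the x axis of base, either way round below 0.12 rad and linear speed of each of tier, lid below 0.02 m/s and x of lid in the frame of tier between -0.01 and 0.01 m and y of lid in the frame of tier between -0.01 and 0.01 m and z of lid in the frame of tier between 0.037 and 0.043 m and angle between the x axis of lid and the x axis of tier, either way round below 0.12 rad), for 0.2 s.
At the end, for the whole second after the job is handed in: Both boxes flat in their own recesses (10 mm from centre on each axis, 3 mm in height, 0.2 rad yaw); tier on base and lid on tier, each within 10 mm of centred, 3 mm of seated height, tilt under 0.03 rad, yaw under 0.12 rad; all at rest (under 20 mm/s) (all of step 1 and all of step 3); the robot touches nothing.
It fails at once if the remote control was moved by more than 25 mm (distance of remote from where it was at the start of the episode above 0.025 m).
It fails at once if the CD cases were moved by more than 25 mm (distance of cds from where it was at the start of the episode above 0.025 m).
It fails at once if the wire bowl was moved by more than 25 mm (distance of bowl from where it was at the start of the episode above 0.025 m).
It fails at once if the draughts tier was tipped by more than 0.35 rad, so that draughts would spill (angle between tier's own z axis and vertical above 0.35 rad).
It also fails if it takes over 128 s, if anything falls off the work surface, if the arm or the gripper's body presses on something with over 40 N, if the wrist force passes 120 N, or if a joint passes its speed limit or range.

## Working session

There is one attempt and no reset: what is moved stays moved. The work goes in short steps, Python scripts to look and compute and a shell command to move; the robot and the scene stay as the last step left them, time stands still between calls to the robot, and variables do not carry over. Pictures are saved under pics/ and viewed, and the job is handed in when it is done.

```bash
mkdir -p pics; python3 - <<'E'
from bench import ctrl
import cv2
print(ctrl.get_state(), ctrl.nose_length)
for n in ("scene","side","wrist"):
    print(n,ctrl.camera_info(n)); cv2.imwrite(f"pics/{n}0.png",ctrl.get_image(n))
E
```

```text
{'time': 0.0, 'joint_positions': array([ 0.01408971,  0.32183641, -0.07006852,  1.45174723,  0.02259176,
        1.37078039, -0.05690876]), 'qd': array([-0.0007693 ,  0.00086085, -0.00052427,  0.00033869,  0.00048003,
        0.00055626,  0.00048329]), 'joint_torque': array([-2.58547143e-04, -4.91284704e+01, -4.03903294e-01, -3.12526345e+01,
       -6.40594075e-02,  4.37659642e-02,  1.61017233e-04]), 'position': array([ 6.49404405e-01, -5.18832195e-05,  2.15116434e-01]), 'tool_rot': array([ 3.14149285e+00,  2.61777879e-05, -3.11365184e-03]), 'ft_force': array([ 0.48278169, -0.43729801, -0.30602124]), 'torque': array([ 0.00375958, -0.0327467 ,  0.02099392]), 'grip_width': 0.99430768166239} 0.019
scene {'camera_matrix': array([[461.89877182,   0.        , 319.4644846 ],
       [  0.        , 461.89877182, 193.7221932 ],
       [  0.        ,   0.        ,   1.        ]]), 'xyz': array([ 1.55773037, -0.12491112,  0.86225942]), 'orientation': array([-1.77013913, -1.56817946,  0.78608612])}
side {'camera_matrix': array([[520.10487323,   0.        , 325.25662865],
       [  0.        , 520.10487323, 197.85368806],
       [  0.        ,   0.        ,   1.        ]]), 'xyz': array([ 0.17466836, -1.00421103,  1.2447634 ]), 'orientation': array([-2.39506178,  0.43836757, -0.13878819])}
wrist {'camera_matrix': array([[318.77741355,   0.        , 318.26974962],
       [  0.        , 318.77741355, 196.04139075],
       [  0.        ,   0.        ,   1.        ]]), 'xyz': array([0.65033618, 0.08262036, 0.38401576]), 'orientation': array([ 2.83786508e+00,  2.15333840e-03, -1.71633381e-03])}
```

View pics/scene0.png

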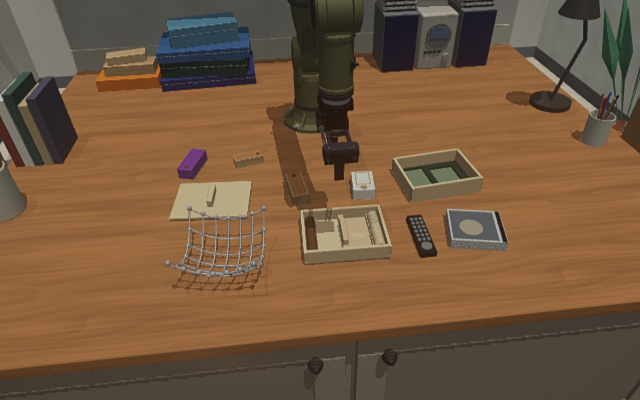

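View pics/side0.png

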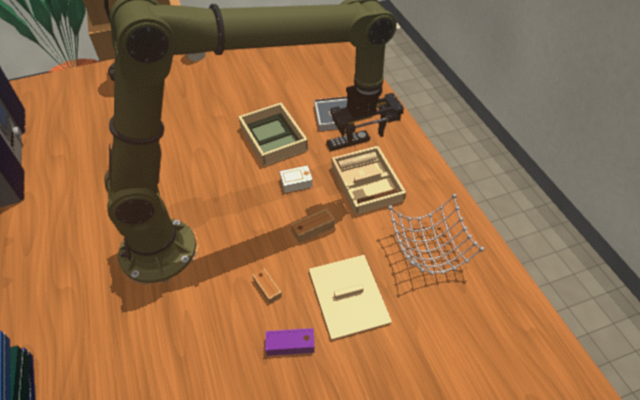

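View pics/wrist0.png

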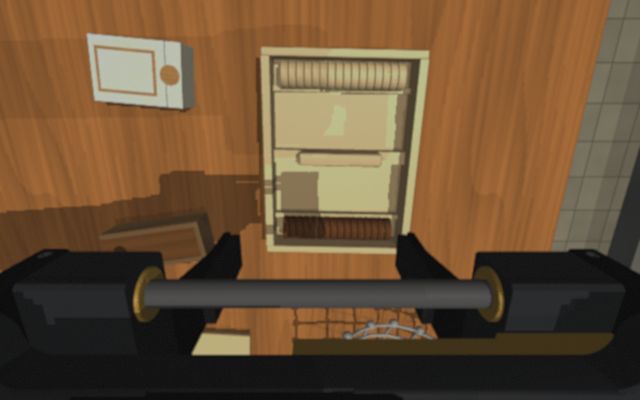

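```bash
cat > h.py <<'E'
import numpy as np,cv2
from scipy.spatial.transform import Rotation as R
from scipy.optimize import least_squares
from bench import ctrl
def crop(im,u0,v0,u1,v1,s,name):
    c=cv2.resize(im[v0:v1,u0:u1],None,fx=s,fy=s,interpolation=cv2.INTER_CUBIC)
    for u in range((u0+19)//20*20,u1,20):
        cv2.line(c,((u-u0)*s,0),((u-u0)*s,6),(0,0,255),1); cv2.putText(c,str(u),((u-u0)*s+2,14),0,.35,(0,0,255),1)
    for v in range((v0+19)//20*20,v1,20):
        cv2.line(c,(0,(v-v0)*s),(6,(v-v0)*s),(0,0,255),1); cv2.putText(c,str(v),(8,(v-v0)*s+4),0,.35,(0,0,255),1)
    cv2.imwrite("pics/"+name,c)
def proj(cam,P):
    K=cam["camera_matrix"]; r=R.from_rotvec(cam["orientation"])
    p=r.inv().apply(np.atleast_2d(P)-cam["xyz"]); q=p@K.T
    return q[:,:2]/q[:,2:]
def onz(cam,uv,z):
    K=cam["camera_matrix"]; d=R.from_rotvec(cam["orientation"]).apply(np.linalg.inv(K)@[uv[0],uv[1],1])
    return cam["xyz"]+d*(z-cam["xyz"][2])/d[2]
def fit(obs,x0):
    # obs: list (cam, [(model xyz, (u,v))...]); fits x,y,yaw with z=0 offset included in model
    def f(p):
        r=[]
        for cam,l in obs:
            M=np.array([m for m,_ in l],float); uv=np.array([q for _,q in l],float)
            W=R.from_rotvec([0,0,p[2]]).apply(M)+[p[0],p[1],0]
            r.append((proj(cam,W)-uv).ravel())
        return np.concatenate(r)
    s=least_squares(f,x0); return s.x,np.round(s.fun,1)
E
python3 - <<'E'
from h import *
s=cv2.imread("pics/scene0.png");d=cv2.imread("pics/side0.png")
crop(s,160,130,320,230,5,"s1.png");crop(s,290,140,520,270,3,"s2.png")
crop(d,230,90,410,220,4,"d1.png");crop(d,240,200,400,360,4,"d2.png")
E
```

```text
(no output)
```

View pics/s1.png

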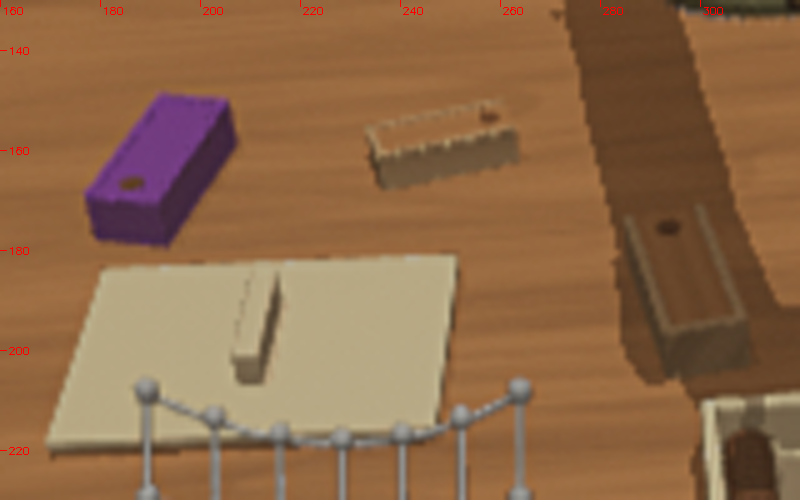

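View pics/s2.png

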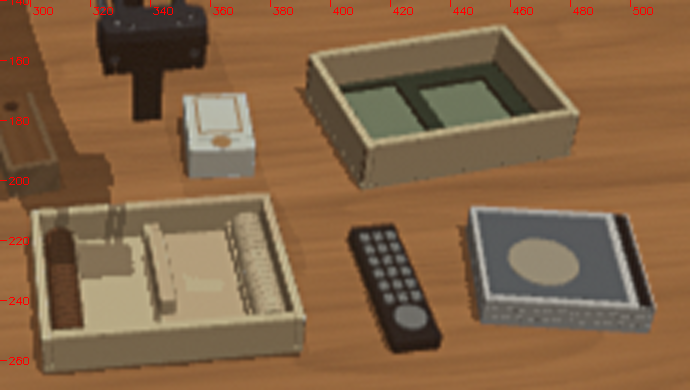

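View pics/d1.png

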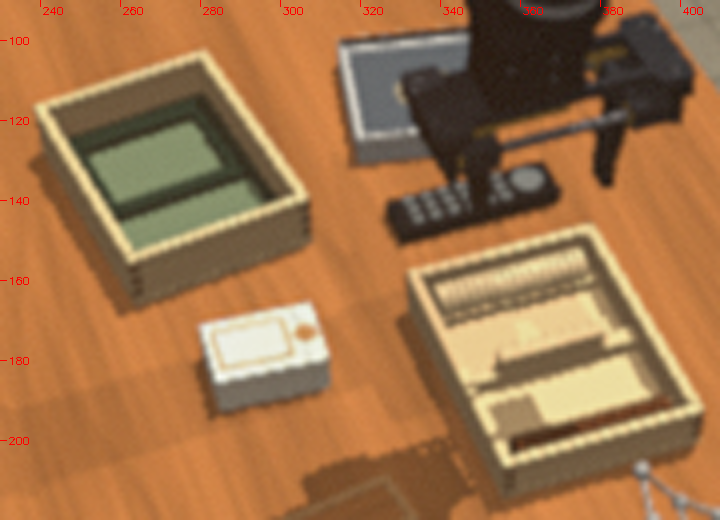

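View pics/d2.png

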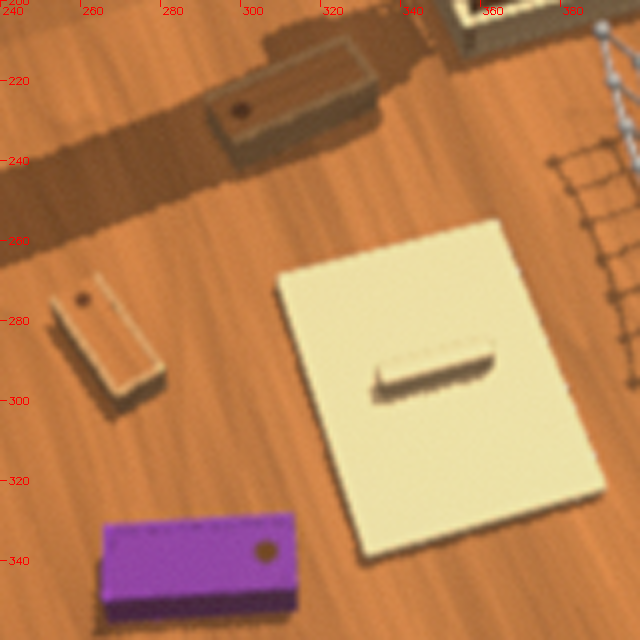

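```bash
python3 - <<'E'
from h import *
S=ctrl.camera_info("scene");D=ctrl.camera_info("side")
def go(n,lx,ly,z,side,scene,x0=(.6,0,0)):
    c=[(-lx/2,ly/2,z),(lx/2,ly/2,z),(lx/2,-ly/2,z),(-lx/2,-ly/2,z)]
    a=(D,list(zip(c,side)));b=(S,list(zip([c[3],c[0],c[1],c[2]],scene)))
    for k,o in (("both",[a,b]),("side",[a]),("scene",[b])):
        x,f=fit(o,x0); print(n,k,np.round(x,4), f if k=="both" else "")
go("base",.164,.22,.054,[(239.5,116.75),(281.25,103),(306.75,138.75),(263.25,155.5)],[(392.7,160),(458.3,149),(482.7,177.7),(410.7,189.3)])
go("cards",.092,.064,.036,[(280,171.25),(307.5,165.75),(312.5,179.5),(283.75,185.5)],[(351,171.7),(372.3,171.3),(375,190),(352.7,189.3)])
go("tier",.164,.22,.047,[(332,157.5),(378,146.5),(405.75,192.5),(357,207)],[(300.7,210),(379.3,205.3),(391.3,246),(304,253.3)])
go("dom",.12,.05,.036,[(292,225),(327.5,209.25),(334.5,218.75),(299,235.5)],[(285,173),(300,171),(309,193.6),(294.4,197)])
go("lid",.164,.22,.015,[(309,268.75),(365,254.75),(391.5,322.5),(331.25,339.25)],[(180.6,183.6),(251.2,181.2),(247,215.6),(170,218)])
E
```

```text
base both [0.4558 0.3323 0.1098] [-0.5 -1.   0.5 -1.2  1.2 -0.  -0.6 -0.8 -0.9 -1.7 -1.  -0.3 -0.3  0.4
  0.6  0.1]
base side [0.4542 0.3291 0.1169] 
base scene [0.4575 0.3329 0.1033] 
cards both [ 0.4638  0.1065 -0.1084] [-0.2 -1.   0.1 -0.8 -0.4 -0.6 -0.1 -1.  -0.4  0.  -0.9  0.  -0.7 -0.4
 -0.4  0.7]
cards side [ 0.4631  0.1027 -0.0966] 
cards scene [ 0.4635  0.1084 -0.1188] 
tier both [ 0.6744  0.017  -0.0237] [-0.4 -0.6  0.1 -1.5  0.3 -0.9 -0.9 -1.4 -1.3  0.3 -0.4 -0.7 -0.   0.3
 -1.1 -0.1]
tier side [ 0.6731  0.0125 -0.0201] 
tier scene [ 0.6745  0.0188 -0.0269] 
dom both [ 0.4521 -0.0911  0.1618] [-1.  -1.7 -1.1 -1.9  0.2 -0.2 -0.1 -0.5 -1.3  0.9 -0.5  0.1  0.2  0.4
 -2.   0.1]
dom side [ 0.4521 -0.0953  0.1592] 
dom scene [ 0.4506 -0.0882  0.1605] 
lid both [ 0.4632 -0.344  -0.0777] [-0.4 -1.  -0.8 -0.9  0.  -1.2 -0.6 -1.2 -0.9 -0.2 -0.3 -0.4 -1.  -0.2
 -2.3  0.4]
lid side [ 0.4631 -0.3474 -0.0803] 
lid scene [ 0.4637 -0.3406 -0.0736]
```

Candidates for the dominoes in the scene picture are purple (192,163), small wooden (248,158) and large wooden (296,187). The description (not purple, the larger of its colour) picks the large wooden one at (296,187), and the crop confirms that. The fits agree with the given sizes. I'll turn the tool first.

```bash
cat >> h.py <<'E'
def aim(t,yaw):
    """tool x at world yaw, pointing down; prints dp (cm) in the tool axes now and the turn left"""
    s=ctrl.get_state(); r=R.from_rotvec(s["tool_rot"])
    g=R.from_euler("z",yaw)*R.from_rotvec([np.pi,0,0])
    print("t",round(float(s["time"]),2),"pos",np.round(s["position"],4),"F",np.round(s["ft_force"],1),"grip",round(float(s["grip_width"])*87,1),"mm j7",round(float(s["joint_positions"][6]),2))
    print("dp cm",np.round(r.inv().apply(np.array(t)-s["position"])*100,2),"rot",np.round((r.inv()*g).as_rotvec(),4), "dp after turn",np.round(g.inv().apply(np.array(t)-s["position"])*100,2))
E
python3 -m crank '{"dp":[[0,0,0],[0,0,0],[0,0,0],[0,0,0],[0,0,0],[0,0,0],[0,0,0],[0,0,0]],"delta_rot":[[0,0,-0.145],[0,0,-0.145],[0,0,-0.145],[0,0,-0.145],[0,0,-0.145],[0,0,-0.145],[0,0,-0.145],[0,0,-0.145]]}' 8.5
python3 -m crank '{"dp":[[0,0,0],[0,0,0],[0,0,0],[0,0,0],[0,0,0],[0,0,0],[0,0,0],[0,0,0]],"delta_rot":[[0,0,-0.143],[0,0,-0.143],[0,0,-0.143],[0,0,-0.143],[0,0,0],[0,0,0],[0,0,0],[0,0,0]]}'
python3 - <<'E'
from h import *
aim([.452,-.091,.2],np.pi/2+.162)
E
```

```text
time: 0.95
position: [0.6498, -0.0, 0.2158]
tool_rot: [-2.622, -1.729, 0.001]
ft_force: [0.5, 0.4, 0.8]
grip_width: 0.974
time: 1.75
position: [0.65, 0.0, 0.2162]
tool_rot: [2.037, 2.392, -0.0]
ft_force: [-0.5, -0.0, 0.6]
grip_width: 0.979
t 1.75 pos [0.65   0.     0.2162] F [-0.5 -0.   0.6] grip 85.2 mm j7 1.62
dp cm [ -5.84 -20.99   1.62] rot [-0.0001  0.0001 -0.0021] dp after turn [ -5.79 -21.01   1.62]
```

```bash

python3 -m crank '{"dp":[[-1,-3.5,0.2],[-1,-3.5,0.2],[-1,-3.5,0.2],[-1,-3.5,0.2],[-1,-3.5,0.2],[-0.8,-3.5,0.2],[0,0,0],[0,0,0]],"delta_rot":[[0,0,0],[0,0,0],[0,0,0],[0,0,0],[0,0,0],[0,0,0],[0,0,0],[0,0,0]]}'
python3 - <<'E'
from h import *
aim([.452,-.091,.2],np.pi/2+.162)
w=ctrl.get_image("wrist");c=ctrl.camera_info("wrist");cv2.imwrite("pics/w1.png",w)
print(proj(c,R.from_rotvec([0,0,.162]).apply([(x,y,.036) for x in(-.06,.06) for y in (-.025,.025)])+[.452,-.091,0]))
E
```

```text
time: 2.55
position: [0.4521, -0.0912, 0.2048]
tool_rot: [2.037, 2.39, 0.001]
ft_force: [-0.2, 0.1, 0.6]
grip_width: 0.979
t 2.55 pos [ 0.4521 -0.0912  0.2048] F [-0.2  0.1  0.6] grip 85.2 mm j7 1.89
dp cm [ 0.02 -0.    0.48] rot [ 0.0016  0.0006 -0.0026] dp after turn [ 0.02 -0.    0.48]
[[293.74313833 117.3115769 ]
 [342.29885089 117.32372001]
 [296.15074237 225.23276511]
 [339.89532811 225.24908518]]
```

View pics/w1.png

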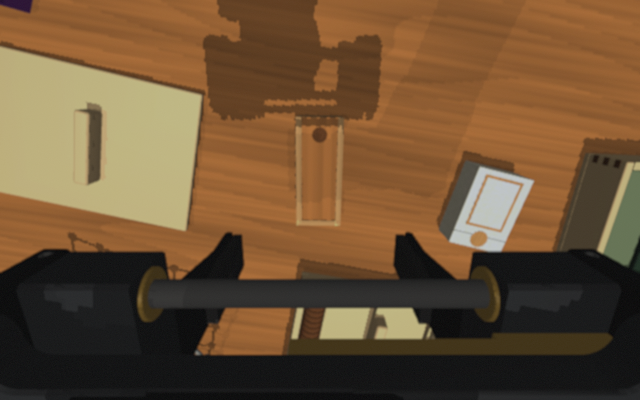

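The wrist view shows the dominoes box at (295..343, 120..225), with the projected outline within 3 px. I'll descend and grip.

```bash

python3 -m crank '{"dp":[[0,0,3.5],[0,0,3.5],[0,0,3.5],[0,0,3.5],[0,0,2],[0,0,1.1],[0,0,0],[0,0,0]],"delta_rot":[[0,0,0],[0,0,0],[0,0,0],[0,0,0],[0,0,0],[0,0,0],[0,0,0],[0,0,0]]}'
python3 -m crank '{"dp":[[0,0,0],[0,0,0],[0,0,0],[0,0,0],[0,0,0],[0,0,0],[0,0,0],[0,0,0]],"delta_rot":[[0,0,0],[0,0,0],[0,0,0],[0,0,0],[0,0,0],[0,0,0],[0,0,0],[0,0,0]]}' 3.0 25
python3 - <<'E'
from h import *
b=(.4558,.3323,.1098)
p=R.from_rotvec([0,0,b[2]]).apply([0,-.047,0])+[b[0],b[1],0];print(p)
aim([p[0],p[1],.14],np.pi/2+b[2])
E
```

```text
time: 3.4
position: [0.4533, -0.0907, 0.0341]
tool_rot: [2.034, 2.393, 0.001]
ft_force: [-0.6, 0.3, 0.2]
grip_width: 0.978
time: 4.2
position: [0.452, -0.091, 0.0332]
tool_rot: [-2.035, -2.393, 0.0]
ft_force: [-0.2, -0.4, 0.1]
grip_width: 0.374
[0.46095024 0.28558303 0.        ]
t 4.2 pos [ 0.452  -0.091   0.0332] F [-0.2 -0.4  0.1] grip 32.5 mm j7 1.84
dp cm [ 37.03   6.92 -10.68] rot [-0.      0.      0.0514] dp after turn [ 37.33   5.01 -10.68]
```

```bash
python3 - <<'E'
from h import *
s=ctrl.get_image("side");crop(s,240,120,400,280,5,"g1.png");print(ctrl.get_state()["grip_width"])
cv2.imwrite("pics/w2.png",ctrl.get_image("wrist"))
E
```

```text
0.36155759815118343
```

View pics/g1.png

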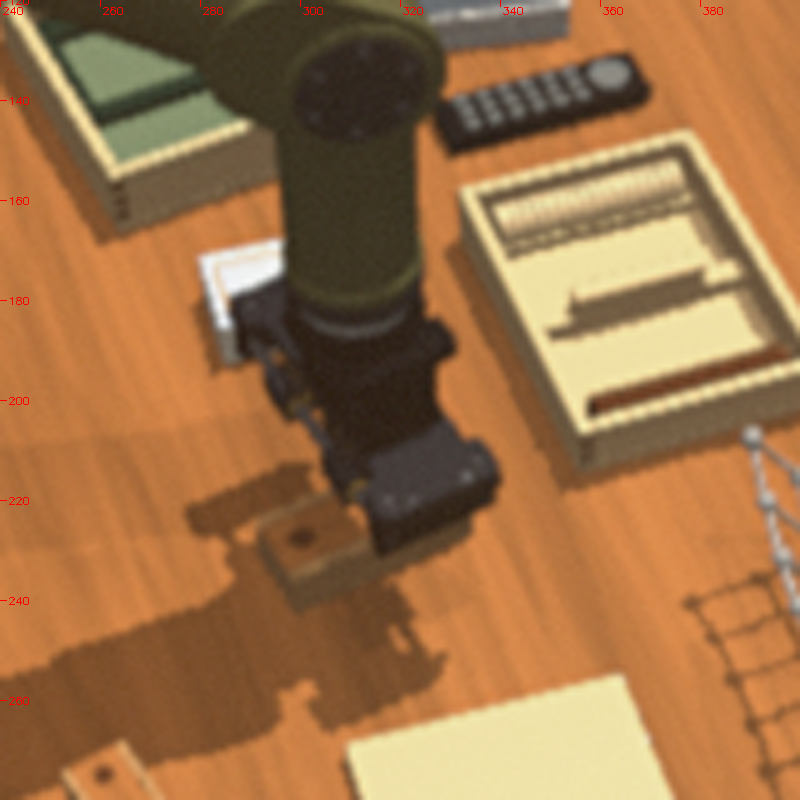

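View pics/w2.png

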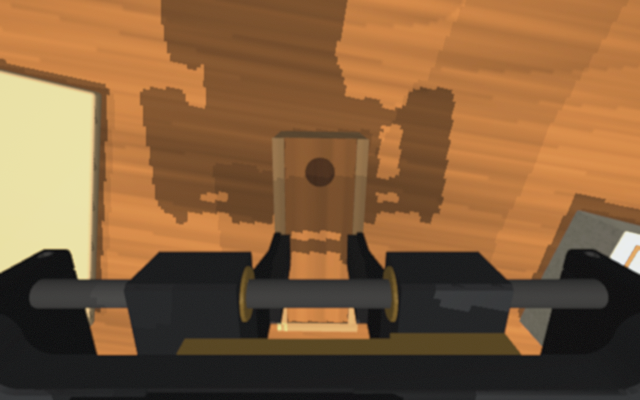

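```bash

python3 -m crank '{"dp":[[0,0,0],[0,0,0],[0,0,-1],[0,0,-2],[0,0,-3],[0,0,-3],[0,0,-2],[0,0,0]],"delta_rot":[[0,0,0],[0,0,0],[0,0,0],[0,0,0],[0,0,0],[0,0,0],[0,0,0],[0,0,0]]}' 
python3 - <<'E'
from h import *
aim([.46095,.2856,.14],np.pi/2+.1098)
cv2.imwrite("pics/w3.png",ctrl.get_image("wrist"))
E
```

```text
time: 5.1
position: [0.4545, -0.0914, 0.1471]
tool_rot: [2.031, 2.388, 0.005]
ft_force: [0.6, 0.1, -0.7]
grip_width: 0.35
t 5.1 pos [ 0.4545 -0.0914  0.1471] F [ 0.6  0.1 -0.7] grip 30.5 mm j7 1.88
dp cm [37.11  6.68  0.65] rot [0.0066 0.0027 0.0515] dp after turn [37.4   4.77  0.71]
```

View pics/w3.png

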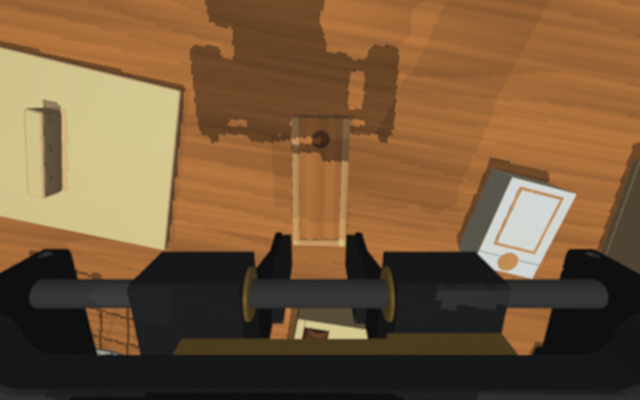

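```bash
python3 - <<'E'
from h import *
s=ctrl.get_state(); r=R.from_rotvec(s["tool_rot"]);print(s["position"],s["grip_width"],s["time"])
P=np.array([(x,y,.019) for x in(-.015,.015,-.03,.03) for y in (-.0095,.0095)]+[(-.015,-.0095,-.019),(.015,-.0095,-.019),(0,0,.0)])
W=r.apply(P)+s["position"]
for n in("side","wrist","scene"):
    im=ctrl.get_image(n);c=ctrl.camera_info(n)
    uv=proj(c,W);print(n,np.round(uv).tolist())
    m=uv.mean(0).astype(int)
    u0=max(0,m[0]-70);v0=max(0,min(m[1]-60,280));crop(im,u0,v0,u0+140,v0+120,5,f"k_{n}.png")
E
```

```text
[ 0.45323723 -0.09117851  0.14508059] 0.34390712176523225 5.15
side [[312.0, 206.0], [318.0, 203.0], [307.0, 199.0], [313.0, 196.0], [314.0, 209.0], [320.0, 207.0], [304.0, 195.0], [310.0, 193.0], [311.0, 197.0], [306.0, 190.0], [312.0, 197.0]]
wrist [[293.0, 221.0], [294.0, 248.0], [341.0, 221.0], [341.0, 248.0], [269.0, 221.0], [270.0, 248.0], [365.0, 221.0], [364.0, 248.0], [288.0, 248.0], [346.0, 248.0], [317.0, 248.0]]
scene [[289.0, 158.0], [290.0, 161.0], [299.0, 156.0], [300.0, 160.0], [283.0, 159.0], [285.0, 162.0], [304.0, 155.0], [305.0, 159.0], [288.0, 147.0], [298.0, 145.0], [294.0, 153.0]]
```

View pics/k_side.png

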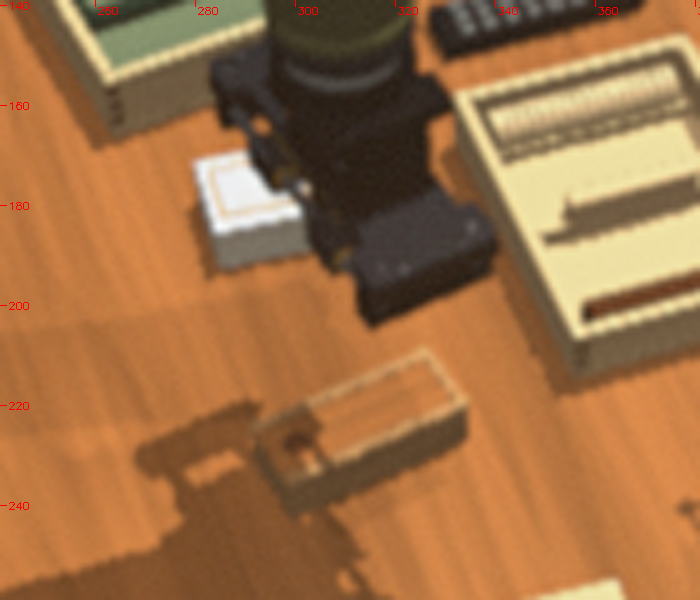

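View pics/k_scene.png

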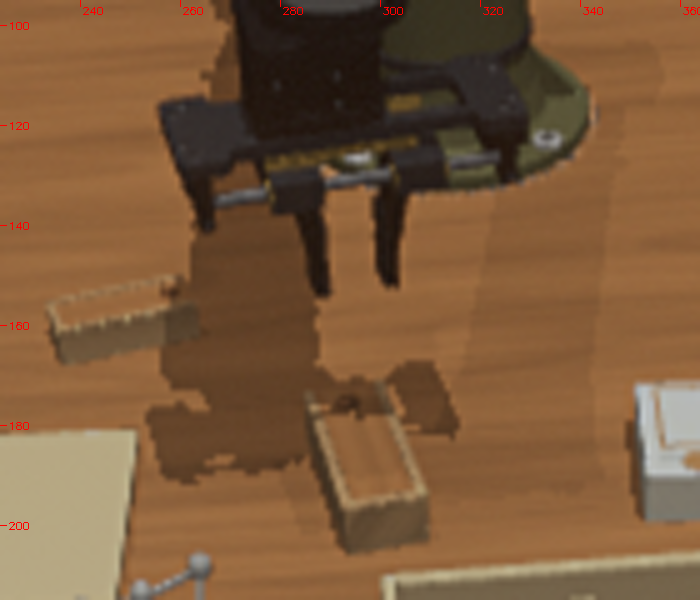

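View pics/k_wrist.png

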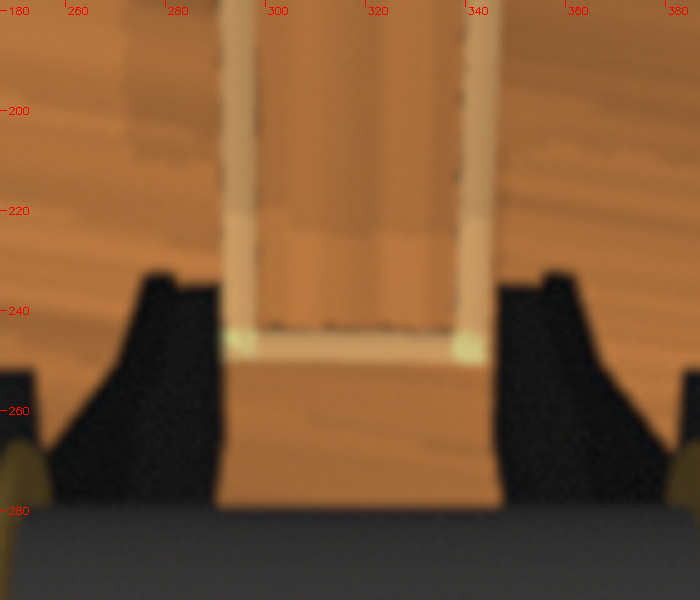

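```bash
python3 - <<'E'
from h import *
crop(cv2.imread("pics/w2.png"),240,120,400,340,3,"w2c.png")
E
```

```text
(no output)
```

View pics/w2c.png

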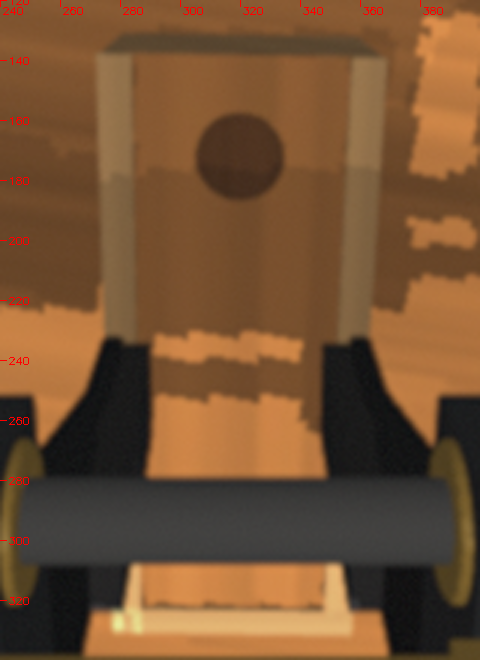

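```bash
python3 - <<'E'
from h import *
D=ctrl.camera_info("side");S=ctrl.camera_info("scene")
def m(n,cam,l,z):
    P=np.array([onz(cam,q,z)[:2] for q in l]);print(n,z,"edges mm",np.round(1000*np.linalg.norm(np.roll(P,-1,0)-P,axis=1)),"c",np.round(P.mean(0),3))
for z in(.02,.036):
    m("purple side",D,[(265.75,331.25),(313.5,328.25),(314.25,347),(266,350)],z)
    m("purple scene",S,[(191.6,149),(205.6,150.2),(193,171),(177.6,168.6)],z)
    m("small side",D,[(253,275),(264,268),(280.75,291),(270,299)],z)
    m("small scene",S,[(233.4,155.4),(257,150.5),(263.4,155),(236,161)],z)
    m("big side",D,[(292,225),(327.5,209.25),(334.5,218.75),(299,235.5)],z)
    m("big scene",S,[(285,173),(300,171),(309,193.6),(294.4,197)],z)
E
```

```text
purple side 0.02 edges mm [122.  51. 120.  51.] c [ 0.275 -0.415]
purple scene 0.02 edges mm [ 50. 122.  55. 117.] c [ 0.25  -0.421]
small side 0.02 edges mm [37. 90. 36. 92.] c [ 0.266 -0.237]
small scene 0.02 edges mm [81. 37. 93. 36.] c [ 0.252 -0.239]
big side 0.02 edges mm [121.  43. 121.  45.] c [ 0.456 -0.083]
big scene 0.02 edges mm [ 48. 120.  45. 127.] c [ 0.429 -0.088]
purple side 0.036 edges mm [120.  50. 119.  50.] c [ 0.274 -0.423]
purple scene 0.036 edges mm [ 50. 120.  54. 115.] c [ 0.275 -0.416]
small side 0.036 edges mm [36. 89. 36. 91.] c [ 0.265 -0.247]
small scene 0.036 edges mm [79. 37. 91. 35.] c [ 0.277 -0.237]
big side 0.036 edges mm [120.  42. 120.  44.] c [ 0.452 -0.095]
big scene 0.036 edges mm [ 47. 118.  44. 124.] c [ 0.451 -0.088]
```

The fingers closed to 30 mm without catching anything, and the box did not move. In the pictures the tips sit near the TCP rather than 19 mm ahead. I'll open again, descend with care and watch the force.

```bash

python3 -m crank '{"dp":[[0,0,0],[0,0,0],[0,0,0],[0,0,0],[0,0,2.5],[0,0,2.5],[0,0,0],[0,0,0]],"delta_rot":[[0,0,0],[0,0,0],[0,0,0],[0,0,0],[0,0,0],[0,0,0],[0,0,0],[0,0,0]]}' 8.5
python3 -m crank '{"dp":[[0,0,2],[0,0,2],[0,0,2],[0,0,1],[0,0,0],[0,0,0],[0,0,0],[0,0,0]],"delta_rot":[[0,0,0],[0,0,0],[0,0,0],[0,0,0],[0,0,0],[0,0,0],[0,0,0],[0,0,0]]}' 8.5
python3 - <<'E'
from h import *
aim([.452,-.091,.02],np.pi/2+.162)
crop(ctrl.get_image("wrist"),200,100,440,340,3,"w4.png")
crop(ctrl.get_image("scene"),220,90,380,210,5,"s4.png")
E
```

```text
time: 6.1
position: [0.452, -0.0909, 0.0934]
tool_rot: [-2.035, -2.393, 0.0]
ft_force: [0.2, -0.2, -0.2]
grip_width: 0.946
time: 6.9
position: [0.4529, -0.0912, 0.0243]
tool_rot: [2.034, 2.392, 0.001]
ft_force: [0.6, 0.4, -0.2]
grip_width: 0.975
t 6.9 pos [ 0.4529 -0.0912  0.0243] F [ 0.6  0.4 -0.2] grip 84.8 mm j7 1.84
dp cm [ 0.03 -0.09  0.43] rot [ 0.0018  0.0008 -0.0008] dp after turn [ 0.03 -0.09  0.43]
```

View pics/w4.png

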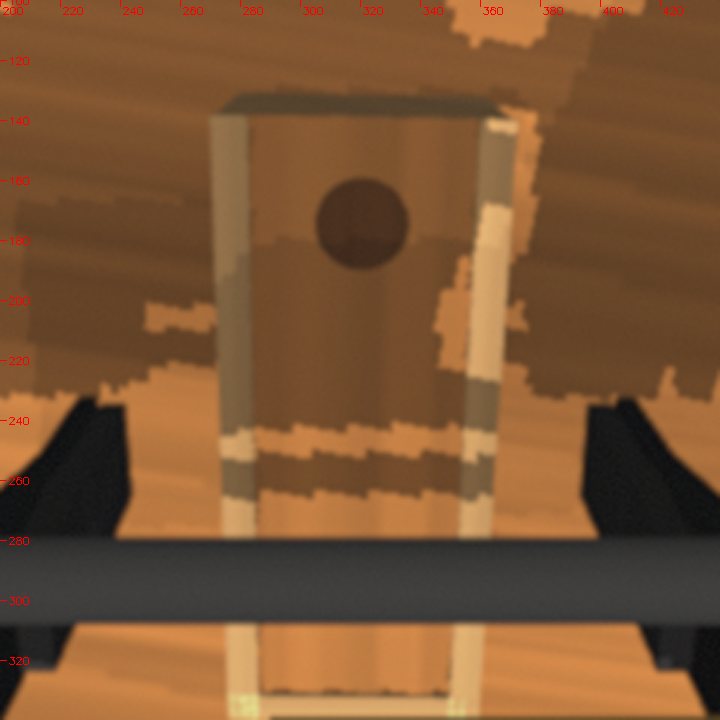

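View pics/s4.png

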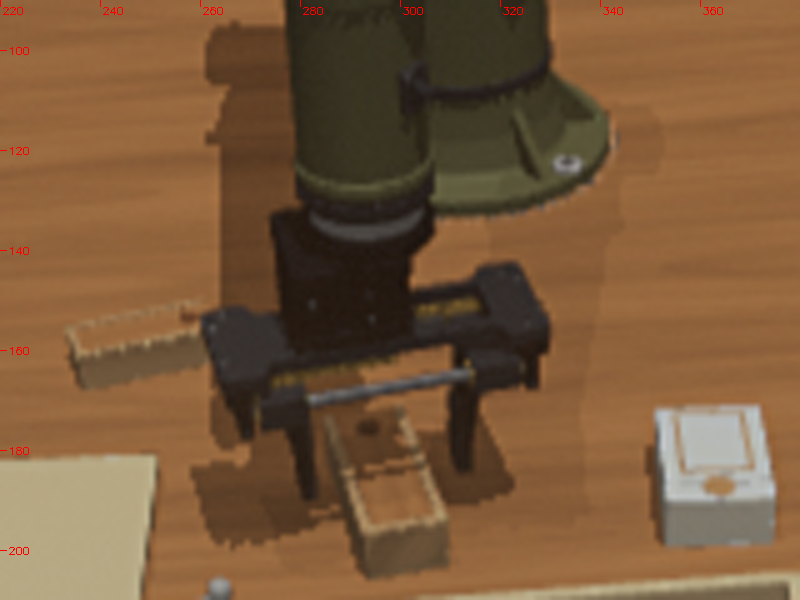

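```bash
python3 - <<'E'
from h import *
s=ctrl.get_state(); r=R.from_rotvec(s["tool_rot"])
for n in("scene","wrist"):
  c=ctrl.camera_info(n)
  for z in(-.01,0,.01,.019):
    print(n,z,np.round(proj(c,r.apply([(-.043,0,z),(.043,0,z),(-.043,-.0095,z),(.043,-.0095,z),(-.058,0,z),(.058,0,z)])+s["position"])).tolist())
E
```

```text
scene -0.01 [[282.0, 187.0], [310.0, 182.0], [281.0, 185.0], [309.0, 180.0], [277.0, 188.0], [315.0, 181.0]]
scene 0 [[282.0, 190.0], [310.0, 184.0], [282.0, 188.0], [309.0, 183.0], [277.0, 190.0], [315.0, 184.0]]
scene 0.01 [[282.0, 192.0], [310.0, 187.0], [282.0, 190.0], [309.0, 185.0], [278.0, 193.0], [315.0, 186.0]]
scene 0.019 [[283.0, 195.0], [310.0, 189.0], [282.0, 193.0], [310.0, 188.0], [278.0, 195.0], [315.0, 189.0]]
wrist -0.01 [[240.0, 252.0], [396.0, 252.0], [239.0, 236.0], [397.0, 236.0], [213.0, 252.0], [423.0, 252.0]]
wrist 0 [[244.0, 244.0], [392.0, 244.0], [243.0, 229.0], [393.0, 229.0], [218.0, 244.0], [418.0, 244.0]]
wrist 0.01 [[248.0, 236.0], [388.0, 237.0], [247.0, 222.0], [389.0, 222.0], [223.0, 236.0], [413.0, 237.0]]
wrist 0.019 [[251.0, 230.0], [385.0, 231.0], [250.0, 217.0], [386.0, 217.0], [227.0, 230.0], [409.0, 231.0]]
```

```bash

python3 -m crank '{"dp":[[0,0,0.2],[0,0,0.2],[0,0,0.2],[0,0,0.1],[0,0,0],[0,0,0],[0,0,0],[0,0,0]],"delta_rot":[[0,0,0],[0,0,0],[0,0,0],[0,0,0],[0,0,0],[0,0,0],[0,0,0],[0,0,0]]}' 8.5

```

```text
time: 7.8
position: [0.4521, -0.091, 0.0163]
tool_rot: [2.035, 2.393, 0.0]
ft_force: [0.1, 0.9, 0.0]
grip_width: 0.976
```

No contact at TCP z = 16 mm, so the tips are not 19 mm ahead of it. They are about at the TCP. I'll close here.

```bash

python3 -m crank '{"dp":[[0,0,0.1],[0,0,0.1],[0,0,0],[0,0,0],[0,0,0],[0,0,0],[0,0,0],[0,0,0]],"delta_rot":[[0,0,0],[0,0,0],[0,0,0],[0,0,0],[0,0,0],[0,0,0],[0,0,0],[0,0,0]]}' 3 30
python3 -m crank '{"dp":[[0,0,0],[0,0,-0.5],[0,0,-1.5],[0,0,-2],[0,0,-3],[0,0,-3],[0,0,-2],[0,0,0]],"delta_rot":[[0,0,0],[0,0,0],[0,0,0],[0,0,0],[0,0,0],[0,0,0],[0,0,0],[0,0,0]]}'
python3 - <<'E'
from h import *
aim([.46095,.2856,.14],np.pi/2+.1098)
crop(ctrl.get_image("scene"),220,90,380,210,5,"s5.png")
cv2.imwrite("pics/w5.png",ctrl.get_image("wrist"))
E
```

```text
time: 8.6
position: [0.4521, -0.091, 0.0143]
tool_rot: [2.035, 2.393, 0.0]
ft_force: [0.4, 0.7, 0.2]
grip_width: 0.571
time: 9.4
position: [0.4541, -0.0914, 0.1372]
tool_rot: [2.032, 2.389, 0.004]
ft_force: [0.5, -0.1, -2.7]
grip_width: 0.573
t 9.4 pos [ 0.4541 -0.0914  0.1372] F [ 0.5 -0.1 -2.7] grip 49.9 mm j7 1.88
dp cm [37.1   6.72 -0.33] rot [0.0055 0.0022 0.0513] dp after turn [37.39  4.81 -0.28]
```

View pics/s5.png

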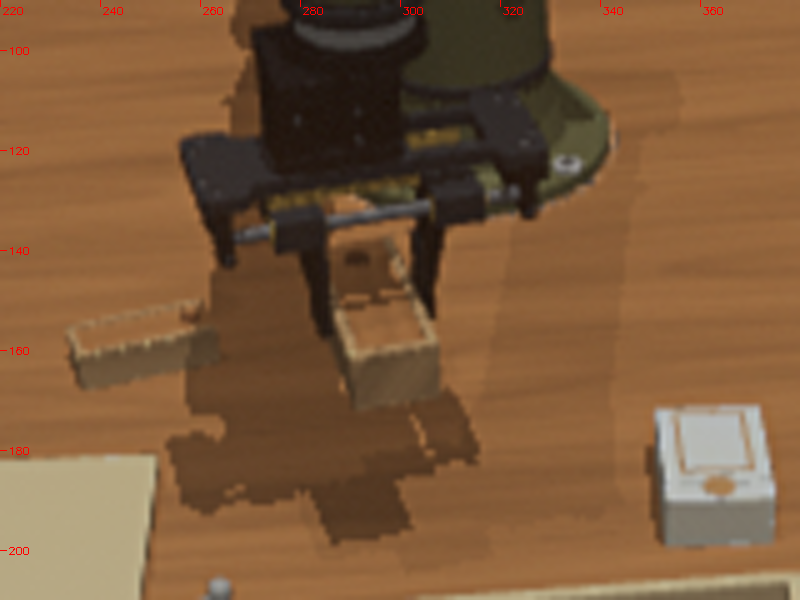

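View pics/w5.png

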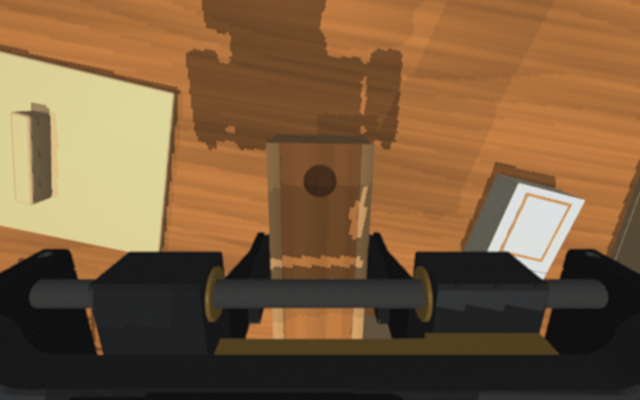

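```bash

python3 -m crank '{"dp":[[0,0,0],[4.2,0.55,0],[4.2,0.55,0],[4.2,0.55,0],[4.2,0.55,0],[4.2,0.55,0],[4.2,0.55,0],[4.2,0.55,0]],"delta_rot":[[0,0,0.05],[0,0,0],[0,0,0],[0,0,0],[0,0,0],[0,0,0],[0,0,0],[0,0,0]]}'
python3 -m crank '{"dp":[[4,0.5,0],[3,0.3,0],[1,0.1,0],[0,0,0],[0,0,0],[0,0,0],[0,0,0],[0,0,0]],"delta_rot":[[0,0,0],[0,0,0],[0,0,0],[0,0,0],[0,0,0],[0,0,0],[0,0,0],[0,0,0]]}'
python3 - <<'E'
from h import *
aim([.46095,.2856,.14],np.pi/2+.1098)
c=ctrl.camera_info("wrist");cv2.imwrite("pics/w6.png",ctrl.get_image("wrist"))
b=(.4558,.3323,.1098)
print(proj(c,R.from_rotvec([0,0,b[2]]).apply([(-.082,-.11,.054),(-.082,.11,.054),(.082,.11,.054),(-.066,-.016,.014),(-.052,.002,.014),(-.052,.078,.014)])+[b[0],b[1],0]).round())
crop(ctrl.get_image("side"),220,80,340,180,6,"d6.png")
crop(ctrl.get_image("scene"),360,110,500,210,5,"s6.png")
E
```

```text
time: 10.3
position: [0.4561, 0.2065, 0.1322]
tool_rot: [-2.094, -2.34, 0.004]
ft_force: [0.9, 0.0, -2.0]
grip_width: 0.568
time: 11.1
position: [0.4581, 0.2849, 0.1343]
tool_rot: [2.096, 2.339, -0.0]
ft_force: [1.0, -0.4, -2.2]
grip_width: 0.573
t 11.1 pos [0.4581 0.2849 0.1343] F [ 1.  -0.4 -2.2] grip 49.8 mm j7 0.98
dp cm [ 0.04  0.29 -0.57] rot [ 0.0004  0.0005 -0.0002] dp after turn [ 0.04  0.29 -0.57]
[[235. 100.]
 [529. 100.]
 [493. 290.]
 [354. 118.]
 [373. 134.]
 [458. 135.]]
```

View pics/w6.png

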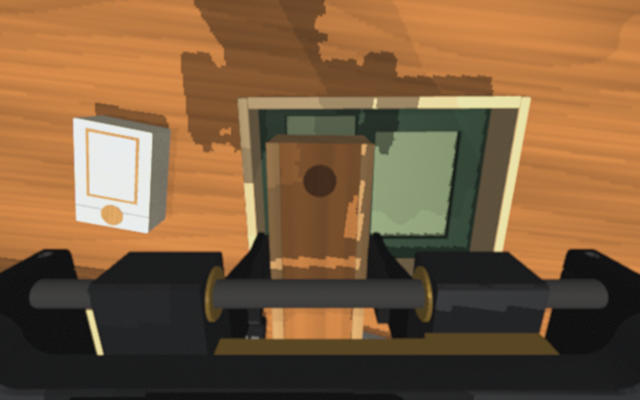

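View pics/s6.png

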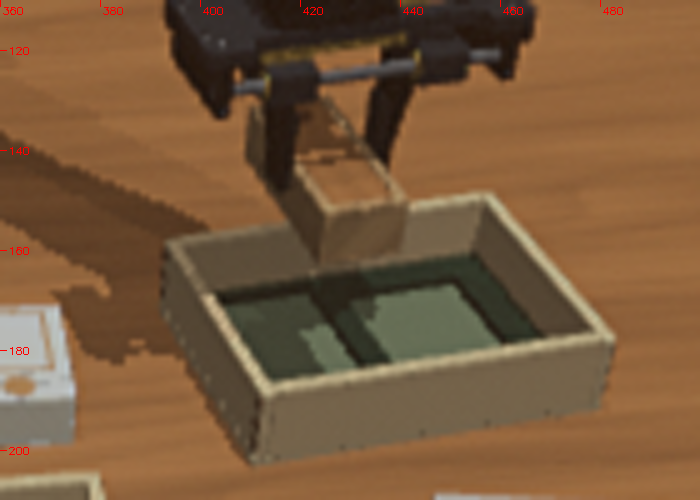

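View pics/d6.png

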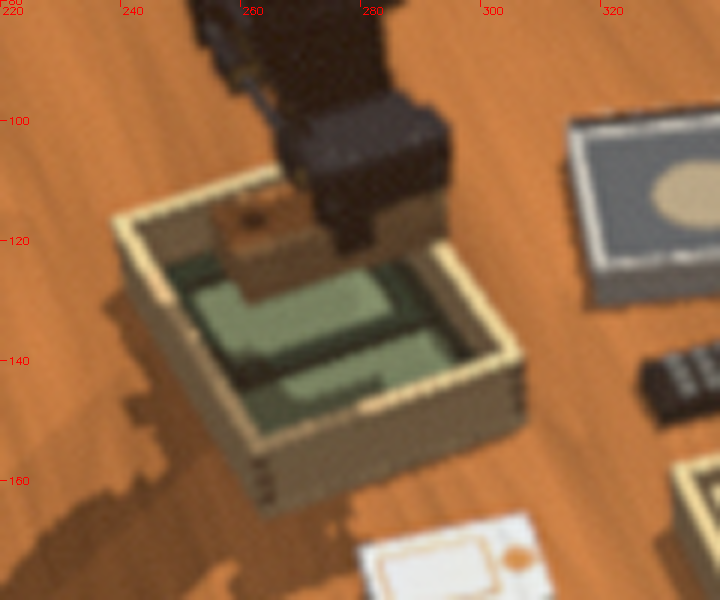

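```bash
python3 - <<'E'
from h import *
w=cv2.imread("pics/w6.png");crop(w,220,80,550,260,2,"w6c.png")
E
```

```text
(no output)
```

View pics/w6c.png

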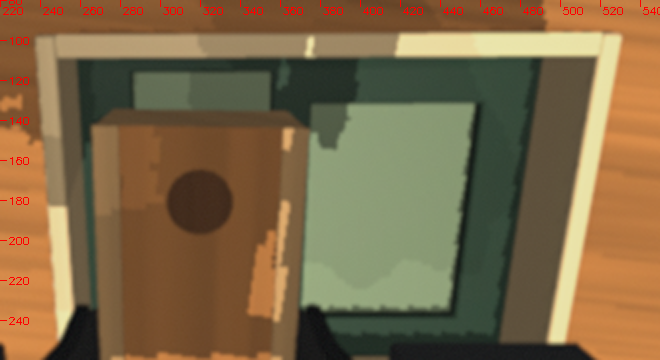

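```bash
python3 - <<'E'
from h import *
c=ctrl.camera_info("wrist")
o=[((-.082,-.11,.054),(238.5,98)),((-.082,.11,.054),(530,97)),((-.066,-.078,.014),(287,115.5)),((-.066,-.016,.014),(355.5,115.5)),((-.052,.002,.014),(375,131)),((-.052,.078,.014),(460,131)),((.052,.078,.014),(449,238))]
b,f=fit([(c,o)],(.456,.332,.11));print(b.round(4),f)
for n,y in(("dom",-.047),("card",.04)):
    p=R.from_rotvec([0,0,b[2]]).apply([0,y,0])+[b[0],b[1],0];print(n,p.round(4))
    aim([p[0],p[1],.0203],np.pi/2+b[2])
E
```

```text
[0.453  0.3352 0.1172] [-1.6 -0.3  1.9 -1.  -1.2  0.7  0.6  0.3  0.8  0.9  0.9  0.4 -1.6 -0.2]
dom [0.4585 0.2885 0.    ]
t 11.25 pos [0.4579 0.2856 0.1344] F [-0.4 -0.1 -2.7] grip 49.4 mm j7 0.98
dp cm [ 0.29  0.08 11.41] rot [ 0.0004  0.0002 -0.0067] dp after turn [ 0.28  0.09 11.41]
card [0.4483 0.3749 0.    ]
t 11.25 pos [0.4579 0.2856 0.1344] F [-0.4 -0.1 -2.7] grip 49.4 mm j7 0.98
dp cm [ 8.99  0.02 11.41] rot [ 0.0004  0.0002 -0.0067] dp after turn [ 8.98  0.09 11.41]
```

```bash

python3 -m crank '{"dp":[[0.17,0.18,0],[0,0,2.5],[0,0,2.5],[0,0,2],[0,0,0],[0,0,0],[0,0,0],[0,0,0]],"delta_rot":[[0,0,-0.004],[0,0,0],[0,0,0],[0,0,0],[0,0,0],[0,0,0],[0,0,0],[0,0,0]]}'
python3 - <<'E'
from h import *
aim([.46,.2872,.0203],np.pi/2+.1138)
w=ctrl.get_image("wrist");crop(w,220,80,540,260,2,"w7.png")
crop(ctrl.get_image("scene"),380,110,500,210,6,"s7.png")
E
```

```text
time: 12.05
position: [0.4603, 0.2885, 0.0656]
tool_rot: [2.089, 2.345, 0.004]
ft_force: [0.2, -0.4, -2.4]
grip_width: 0.573
t 12.05 pos [0.4603 0.2885 0.0656] F [ 0.2 -0.4 -2.4] grip 49.8 mm j7 0.94
dp cm [-0.13 -0.05  4.53] rot [ 0.0024 -0.0007  0.0014] dp after turn [-0.12 -0.04  4.53]
```

View pics/w7.png

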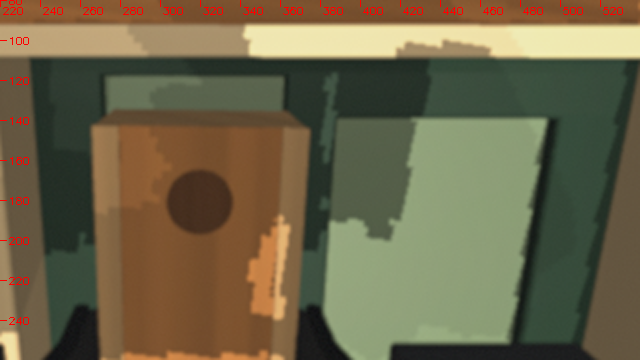

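View pics/s7.png

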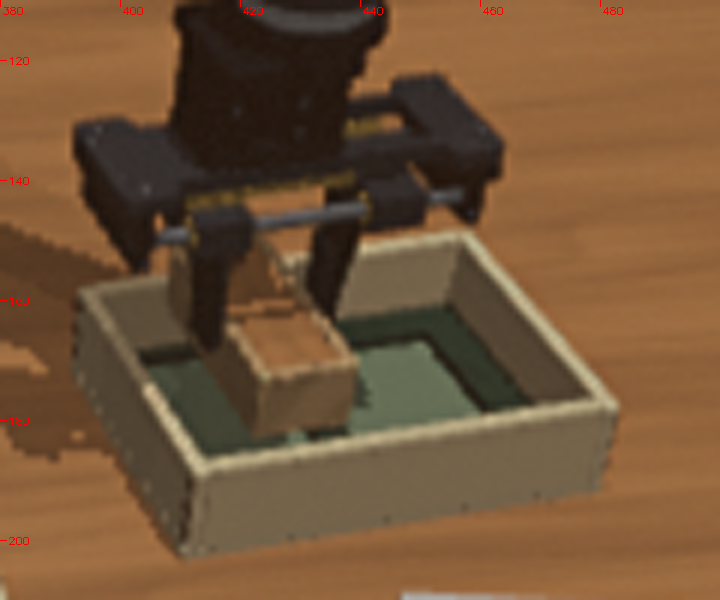

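```bash

python3 -m crank '{"dp":[[-0.05,0,1.5],[0,0,1.2],[0,0,0.8],[0,0,0.6],[0,0,0.2],[0,0,0],[0,0,0],[0,0,0]],"delta_rot":[[0,0,0],[0,0,0],[0,0,0],[0,0,0],[0,0,0],[0,0,0],[0,0,0],[0,0,0]]}'
python3 - <<'E'
from h import *
aim([.46,.2872,.0203],np.pi/2+.1138)
w=ctrl.get_image("wrist");crop(w,220,80,540,260,2,"w8.png")
E
```

```text
time: 12.95
position: [0.4598, 0.2876, 0.0216]
tool_rot: [2.09, 2.345, 0.002]
ft_force: [-0.2, 0.5, -3.0]
grip_width: 0.57
t 12.95 pos [0.4598 0.2876 0.0216] F [-0.2  0.5 -3. ] grip 49.6 mm j7 0.9
dp cm [-0.04  0.01  0.13] rot [ 0.001  -0.0003  0.0014] dp after turn [-0.04  0.01  0.13]
```

View pics/w8.png

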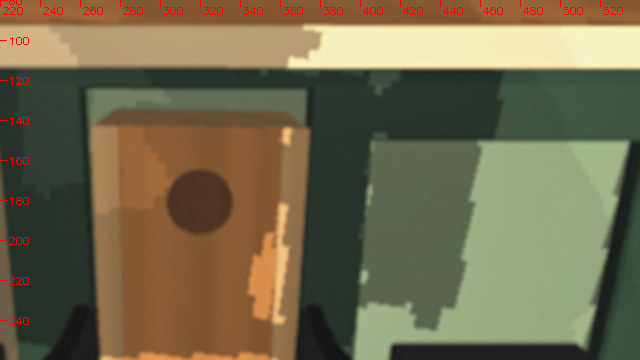

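```bash

python3 -m crank '{"dp":[[0,0,0.1],[0,0,0],[0,0,0],[0,0,0],[0,0,0],[0,0,0],[0,0,0],[0,0,0]],"delta_rot":[[0,0,0],[0,0,0],[0,0,0],[0,0,0],[0,0,0],[0,0,0],[0,0,0],[0,0,0]]}'
python3 -m crank '{"dp":[[0,0,0],[0,0,0],[0,0,0],[0,0,-1],[0,0,-3],[0,0,-4],[0,0,-4],[0,0,-2]],"delta_rot":[[0,0,0],[0,0,0],[0,0,0],[0,0,0],[0,0,0],[0,0,0],[0,0,0],[0,0,0]]}' 6.2
python3 - <<'E'
from h import *
aim([.4638,.1065,.16],np.pi/2-.1084)
w=ctrl.get_image("wrist");c=ctrl.camera_info("wrist");cv2.imwrite("pics/w9.png",w)
crop(ctrl.get_image("scene"),380,110,500,210,6,"s9.png")
E
```

```text
time: 13.8
position: [0.4596, 0.2874, 0.0204]
tool_rot: [2.09, 2.345, 0.0]
ft_force: [0.5, 0.5, -2.0]
grip_width: 0.571
time: 14.6
position: [0.4608, 0.2888, 0.165]
tool_rot: [2.088, 2.344, 0.009]
ft_force: [0.2, 0.0, 0.2]
grip_width: 0.715
t 14.6 pos [0.4608 0.2888 0.165 ] F [0.2 0.  0.2] grip 62.2 mm j7 1.0
dp cm [-18.14  -1.81   0.45] rot [ 0.0055 -0.0026  0.2241] dp after turn [-18.09   2.27   0.5 ]
```

View pics/w9.png

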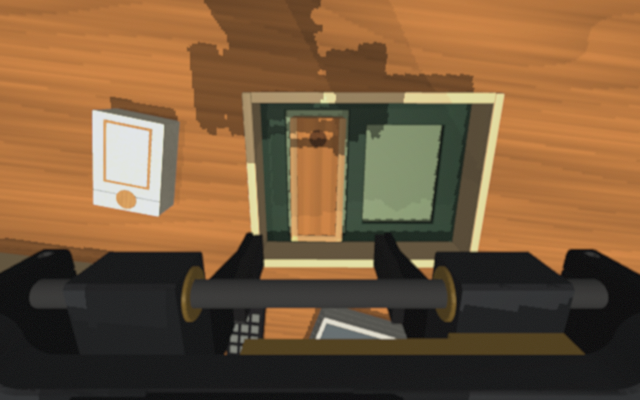

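View pics/s9.png

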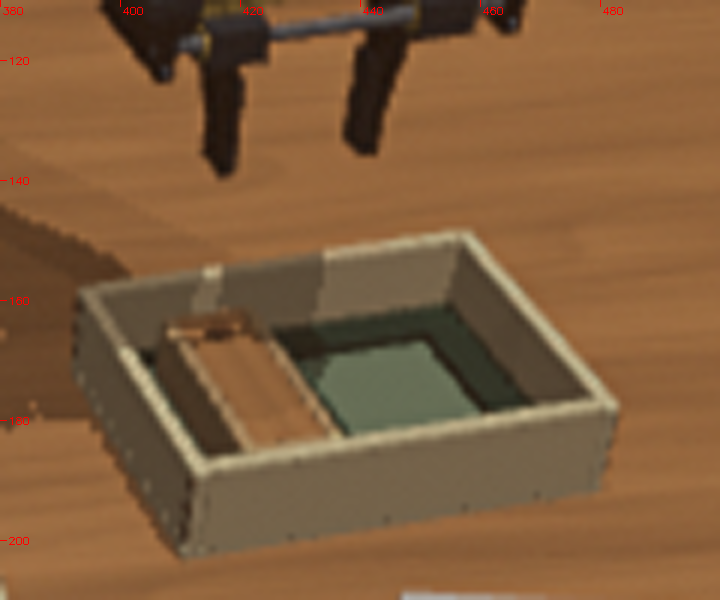

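```bash
python3 - <<'E'
from h import *
c=ctrl.camera_info("wrist")
crop(cv2.imread("pics/w9.png"),235,85,515,275,2,"w9c.png")
o=[((-.082,-.11,.054),(243,94)),((-.082,.11,.054),(504.5,94)),((.082,-.11,.054),(260,266)),((.082,.11,.054),(475,267)),((-.052,.002,.014),(365,124)),((-.052,.078,.014),(444,124)),((.052,.078,.014),(435,222.5))]
b,f=fit([(c,o)],(.456,.332,.11));print(b.round(4),f)
E
python3 -m crank '{"dp":[[0,0,0],[0,0,0],[-4,0.5,0],[-4,0.5,0],[-4,0.5,0],[-4,0.5,0],[-2.1,0.25,0],[0,0,0]],"delta_rot":[[0,0,0.112],[0,0,0.112],[0,0,0],[0,0,0],[0,0,0],[0,0,0],[0,0,0],[0,0,0]]}' 8.6
python3 - <<'E'
from h import *
aim([.4638,.1065,.16],np.pi/2-.1084)
w=ctrl.get_image("wrist");c=ctrl.camera_info("wrist");cv2.imwrite("pics/w10.png",w)
print(proj(c,R.from_rotvec([0,0,-.1084]).apply([(x,y,.036) for x in(-.046,.046) for y in (-.032,.032)])+[.4638,.1065,0]).round())
E
```

```text
[0.4545 0.3357 0.1238] [-1.3  0.1  1.3 -1.9 -4.9  1.9  2.2 -0.7  2.6  1.3  1.   0.7 -1.   0.3]
time: 15.5
position: [0.4617, 0.1008, 0.1594]
tool_rot: [2.345, 2.09, -0.004]
ft_force: [0.2, 0.4, -0.7]
grip_width: 0.99
t 15.5 pos [0.4617 0.1008 0.1594] F [ 0.2  0.4 -0.7] grip 86.1 mm j7 1.19
dp cm [ 0.59  0.15 -0.06] rot [-0.0013  0.002  -0.0066] dp after turn [ 0.59  0.15 -0.06]
[[286. 140.]
 [357. 140.]
 [289. 233.]
 [353. 233.]]
```

View pics/w9c.png

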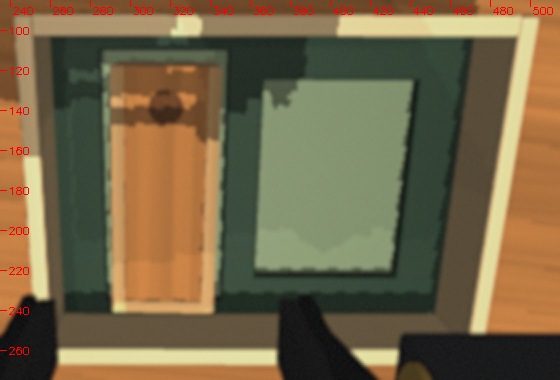

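View pics/w10.png

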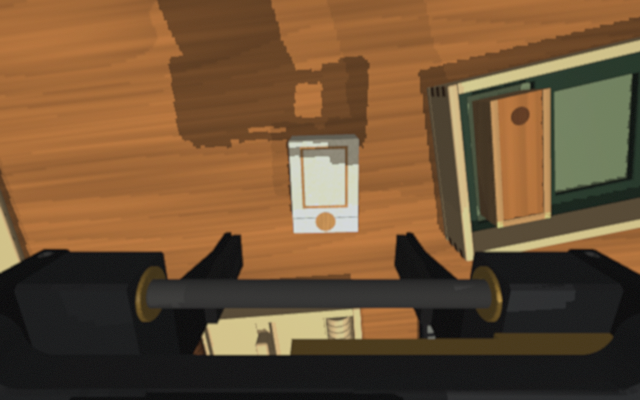

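```bash

python3 -m crank '{"dp":[[0.77,0.15,0],[0,0,4],[0,0,4],[0,0,3],[0,0,2],[0,0,1.5],[0,0,0],[0,0,0]],"delta_rot":[[0,0,-0.022],[0,0,0],[0,0,0],[0,0,0],[0,0,0],[0,0,0],[0,0,0],[0,0,0]]}'
python3 -m crank '{"dp":[[0,0,0],[0,0,0],[0,0,0],[0,0,0],[0,0,0],[0,0,0],[0,0,0],[0,0,0]],"delta_rot":[[0,0,0],[0,0,0],[0,0,0],[0,0,0],[0,0,0],[0,0,0],[0,0,0],[0,0,0]]}' 4 30
python3 -m crank '{"dp":[[0,0,0],[0,0,-0.5],[0,0,-1.5],[0,0,-3],[0,0,-3],[0,0,-3],[0,0,-2],[0,0,0]],"delta_rot":[[0,0,0],[0,0,0],[0,0,0],[0,0,0],[0,0,0],[0,0,0],[0,0,0],[0,0,0]]}'
python3 - <<'E'
from h import *
for b in((.4558,.3323,.1098),(.453,.3352,.1172),(.4545,.3340,.115)):
    p=R.from_rotvec([0,0,b[2]]).apply([0,.04,0])+[b[0],b[1],0]
    aim([p[0],p[1],.14],np.pi/2+b[2])
cv2.imwrite("pics/w11.png",ctrl.get_image("wrist"))
E
```

```text
time: 16.35
position: [0.4644, 0.1143, 0.0154]
tool_rot: [-2.312, -2.126, -0.001]
ft_force: [-0.3, 0.3, 1.0]
grip_width: 0.987
time: 17.15
position: [0.465, 0.1121, 0.0159]
tool_rot: [2.315, 2.122, 0.0]
ft_force: [-0.3, -2.4, 5.3]
grip_width: 0.73
time: 17.95
position: [0.4662, 0.1135, 0.1479]
tool_rot: [2.313, 2.122, 0.008]
ft_force: [-0.1, 0.4, -3.1]
grip_width: 0.729
t 17.95 pos [0.4662 0.1135 0.1479] F [-0.1  0.4 -3.1] grip 63.5 mm j7 1.18
dp cm [25.63 -3.71  0.81] rot [ 0.0055 -0.0011 -0.1962] dp after turn [25.86  1.36  0.79]
t 17.95 pos [0.4662 0.1135 0.1479] F [-0.1  0.4 -3.1] grip 63.5 mm j7 1.18
dp cm [25.89 -4.04  0.81] rot [ 0.0055 -0.0011 -0.2036] dp after turn [26.17  1.28  0.79]
t 17.95 pos [0.4662 0.1135 0.1479] F [-0.1  0.4 -3.1] grip 63.5 mm j7 1.18
dp cm [25.78 -3.87  0.81] rot [ 0.0055 -0.0011 -0.2014] dp after turn [26.04  1.37  0.79]
```

View pics/w11.png

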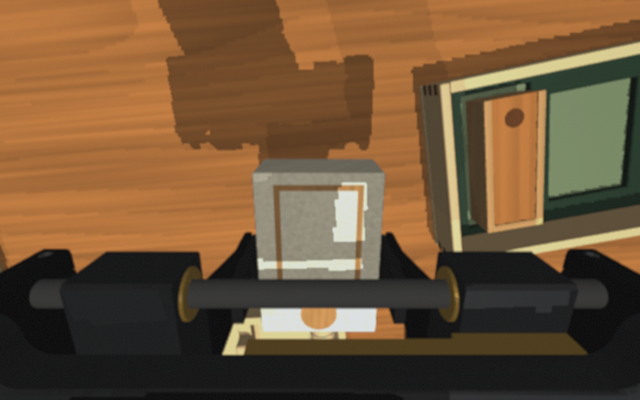

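```bash

python3 -m crank '{"dp":[[0,0,0],[0,0,0],[4.2,0.25,0],[4.2,0.25,0],[4.2,0.25,0],[4.2,0.25,0],[4.2,0.25,0],[3,0.2,0]],"delta_rot":[[0,0,-0.1],[0,0,-0.1],[0,0,0],[0,0,0],[0,0,0],[0,0,0],[0,0,0],[0,0,0]]}'
python3 -m crank '{"dp":[[2,0.1,0],[0,0,2],[0,0,2],[0,0,2],[0,0,0.8],[0,0,0],[0,0,0],[0,0,0]],"delta_rot":[[0,0,0],[0,0,0],[0,0,0],[0,0,0],[0,0,0],[0,0,0],[0,0,0],[0,0,0]]}'
python3 - <<'E'
from h import *
b=(.4545,.3340,.115)
p=R.from_rotvec([0,0,b[2]]).apply([.0015,.04,0])+[b[0],b[1],0]
aim([p[0],p[1],.022],np.pi/2+b[2])
w=ctrl.get_image("wrist");crop(w,200,80,500,280,2,"w12.png")
crop(ctrl.get_image("scene"),380,110,500,210,6,"s12.png")
E
```

```text
time: 18.8
position: [0.4493, 0.3553, 0.1429]
tool_rot: [-2.087, -2.344, 0.004]
ft_force: [0.2, -0.3, -1.8]
grip_width: 0.729
time: 19.6
position: [0.451, 0.3732, 0.0782]
tool_rot: [2.092, 2.343, 0.003]
ft_force: [-0.3, -0.4, -2.6]
grip_width: 0.733
t 19.6 pos [0.451  0.3732 0.0782] F [-0.3 -0.4 -2.6] grip 63.7 mm j7 0.77
dp cm [0.06 0.04 5.62] rot [ 0.0015 -0.0009 -0.0018] dp after turn [0.07 0.05 5.62]
```

View pics/w12.png

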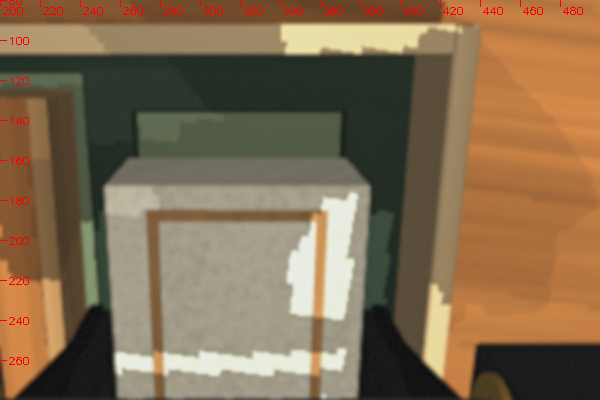

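View pics/s12.png

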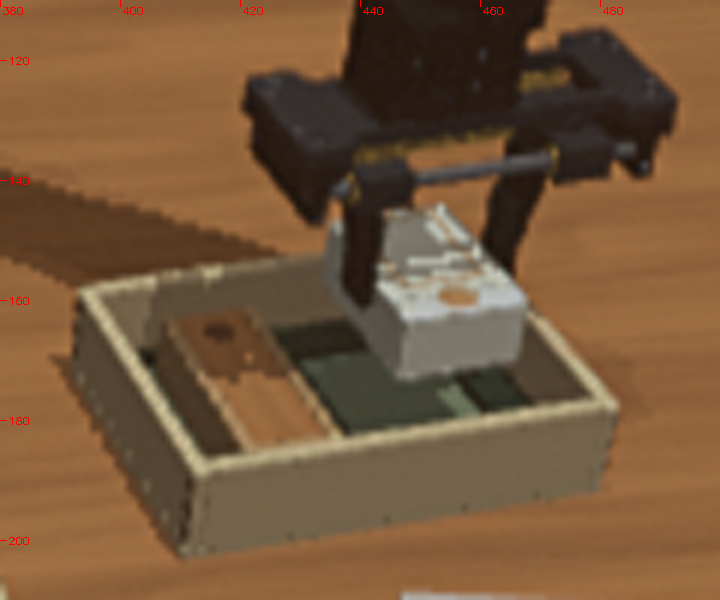

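```bash

python3 -m crank '{"dp":[[0.03,0,1.5],[0,0,1.5],[0,0,1],[0,0,0.5],[0,0,0],[0,0,0],[0,0,0],[0,0,0]],"delta_rot":[[0,0,0],[0,0,0],[0,0,0],[0,0,0],[0,0,0],[0,0,0],[0,0,0],[0,0,0]]}'
python3 - <<'E'
from h import *
b=(.4545,.3340,.115)
p=R.from_rotvec([0,0,b[2]]).apply([.0015,.04,0])+[b[0],b[1],0]
aim([p[0],p[1],.022],np.pi/2+b[2])
w=ctrl.get_image("wrist");crop(w,200,80,500,280,2,"w13.png")
E
```

```text
time: 20.5
position: [0.4508, 0.3732, 0.0329]
tool_rot: [2.092, 2.343, 0.002]
ft_force: [0.6, 1.0, -2.1]
grip_width: 0.735
t 20.5 pos [0.4508 0.3732 0.0329] F [ 0.6  1.  -2.1] grip 64.0 mm j7 0.74
dp cm [0.06 0.06 1.09] rot [ 0.0011 -0.0005 -0.0018] dp after turn [0.06 0.07 1.09]
```

View pics/w13.png

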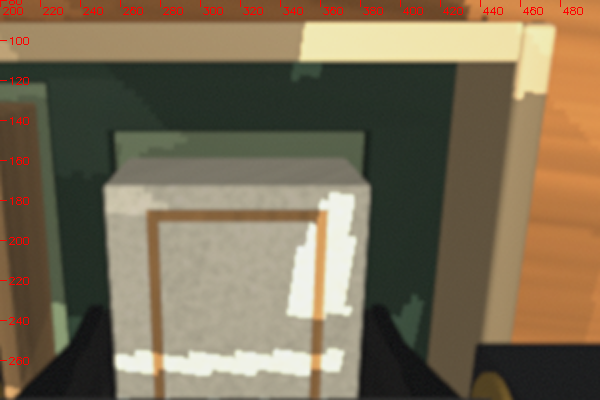

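```bash

python3 -m crank '{"dp":[[0.05,0,0.4],[0,0,0.3],[0,0,0.2],[0,0,0.1],[0,0,0],[0,0,0],[0,0,0],[0,0,0]],"delta_rot":[[0,0,0],[0,0,0],[0,0,0],[0,0,0],[0,0,0],[0,0,0],[0,0,0],[0,0,0]]}'
python3 - <<'E'
from h import *
aim([0.4498,.3738,.022],np.pi/2+.115)
E
```

```text
time: 21.35
position: [0.4505, 0.3734, 0.0223]
tool_rot: [2.092, 2.343, 0.0]
ft_force: [-0.2, 0.8, -2.0]
grip_width: 0.736
t 21.35 pos [0.4505 0.3734 0.0223] F [-0.2  0.8 -2. ] grip 64.0 mm j7 0.73
dp cm [ 0.05 -0.06  0.03] rot [ 0.0001  0.     -0.0018] dp after turn [ 0.05 -0.06  0.03]
```

Seated in the recess. I'll release and lift.

```bash

python3 -m crank '{"dp":[[0,0,0],[0,0,0],[0,0,0],[0,0,-1],[0,0,-3],[0,0,-4],[0,0,-4],[0,0,-4]],"delta_rot":[[0,0,0],[0,0,0],[0,0,0],[0,0,0],[0,0,0],[0,0,0],[0,0,0],[0,0,0]]}' 7.6
python3 - <<'E'
from h import *
aim([.6744,.017,.2],np.pi/2-.0237)
c=ctrl.camera_info("wrist");w=ctrl.get_image("wrist");cv2.imwrite("pics/w14.png",w)
crop(ctrl.get_image("scene"),380,110,500,210,6,"s14.png")
print(c)
E
```

```text
time: 22.15
position: [0.4502, 0.3735, 0.1848]
tool_rot: [2.091, 2.344, 0.001]
ft_force: [1.6, 0.5, -0.8]
grip_width: 0.872
t 22.15 pos [0.4502 0.3735 0.1848] F [ 1.6  0.5 -0.8] grip 75.9 mm j7 0.82
dp cm [-37.96  18.23  -1.52] rot [ 0.0009 -0.0004  0.1373] dp after turn [-35.11  23.26  -1.52]
{'camera_matrix': array([[318.77741355,   0.        , 318.26974962],
       [  0.        , 318.77741355, 196.04139075],
       [  0.        ,   0.        ,   1.        ]]), 'xyz': array([0.3685821 , 0.36418282, 0.3534573 ]), 'orientation': array([1.94303156, 2.18011428, 0.33511892])}
```

View pics/w14.png

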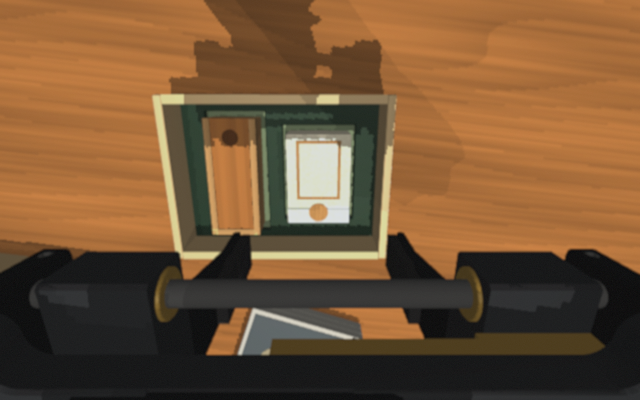

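View pics/s14.png

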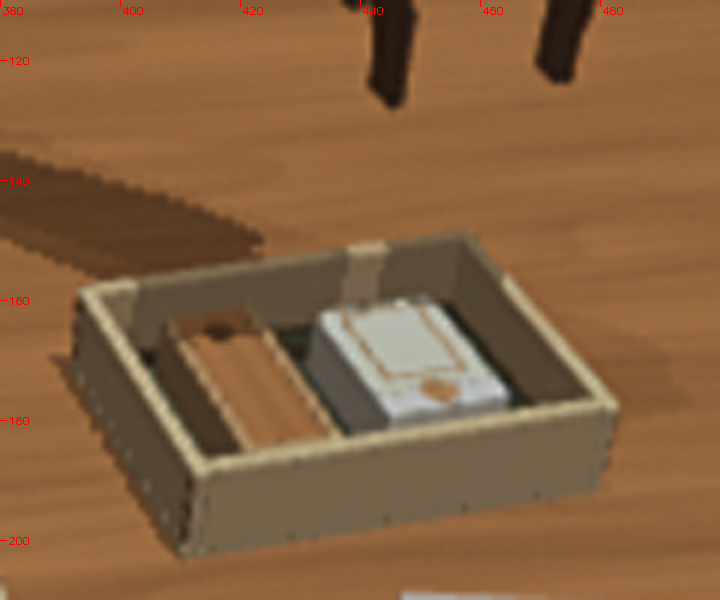

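```bash
python3 - <<'E'
from h import *
c=ctrl.camera_info("wrist");crop(cv2.imread("pics/w14.png"),145,85,415,275,2,"w14c.png")
o=[((-.082,-.11,.054),(153,95)),((-.082,.11,.054),(396.5,96)),((.082,-.11,.054),(177,259.5)),((.082,.11,.054),(387,260.5))]
b,f=fit([(c,o)],(.456,.332,.11));print(b.round(4),f)
E
python3 -m crank '{"dp":[[0,0,0],[-4,2.6,0],[-4,2.6,0],[-4,2.6,0],[-4,2.6,0],[-4,2.6,0],[-4,2.6,-0.5],[-4,2.6,-0.5]],"delta_rot":[[0,0,0.137],[0,0,0],[0,0,0],[0,0,0],[0,0,0],[0,0,0],[0,0,0],[0,0,0]]}' 5
python3 -m crank '{"dp":[[-4,2.6,-0.5],[-3,2,0],[0,0,0],[0,0,0],[0,0,0],[0,0,0],[0,0,0],[0,0,0]],"delta_rot":[[0,0,0],[0,0,0],[0,0,0],[0,0,0],[0,0,0],[0,0,0],[0,0,0],[0,0,0]]}' 5
python3 - <<'E'
from h import *
aim([.6744,.017,.2],np.pi/2-.0237)
c=ctrl.camera_info("wrist");w=ctrl.get_image("wrist");cv2.imwrite("pics/w15.png",w)
print(proj(c,R.from_rotvec([0,0,-.0237]).apply([(-.082,-.11,.047),(-.082,.11,.047),(-.045,-.007,.045),(-.045,.007,.045),(.045,-.007,.045),(.045,.007,.045)])+[.6744,.017,0]).round())
E
```

```text
[0.4595 0.3388 0.1127] [ 1.1  1.6 -0.1  1.2  1.3 -1.7 -2.5 -2.8]
time: 23.05
position: [0.6262, 0.0874, 0.1926]
tool_rot: [2.247, 2.195, 0.0]
ft_force: [0.4, 0.9, -0.7]
grip_width: 0.573
time: 23.85
position: [0.6698, 0.019, 0.1975]
tool_rot: [2.246, 2.196, 0.0]
ft_force: [-0.2, -0.3, -0.3]
grip_width: 0.577
t 23.85 pos [0.6698 0.019  0.1975] F [-0.2 -0.3 -0.3] grip 50.2 mm j7 1.37
dp cm [-0.19  0.47 -0.25] rot [0.0003 0.     0.0013] dp after turn [-0.19  0.47 -0.25]
[[202. 101.]
 [431. 101.]
 [309. 140.]
 [323. 140.]
 [310. 223.]
 [323. 223.]]
```

View pics/w14c.png

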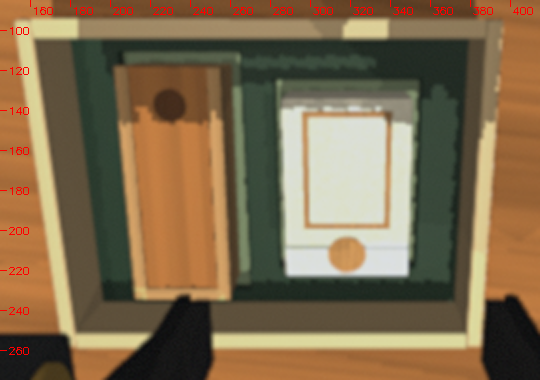

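View pics/w15.png

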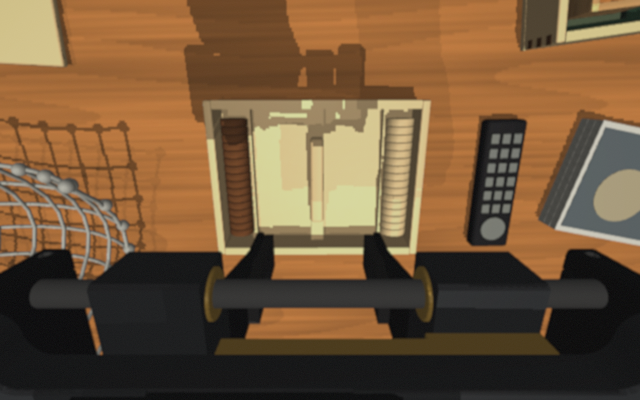

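```bash

python3 -m crank '{"dp":[[-0.2,0.45,0],[0,0,4],[0,0,4],[0,0,4],[0,0,3],[0,0,1.7],[0,0,0],[0,0,0]],"delta_rot":[[0,0,0.001],[0,0,0],[0,0,0],[0,0,0],[0,0,0],[0,0,0],[0,0,0],[0,0,0]]}' 5
python3 - <<'E'
from h import *
aim([.6744,.017,.02],np.pi/2-.0237)
b0=None
w=ctrl.get_image("wrist");cv2.imwrite("pics/w16.png",w)
c={"camera_matrix":ctrl.camera_info("wrist")["camera_matrix"],"xyz":np.array([0.3685821 , 0.36418282, 0.3534573 ]),"orientation":np.array([1.94303156, 2.18011428, 0.33511892])}
o=[((-.082,-.11,.054),(152.5,95)),((-.082,.11,.054),(395,95)),((.082,-.11,.054),(181,259)),((.082,.11,.054),(386,258.7))]
print(fit([(c,o)],(.456,.332,.11)))
E
```

```text
time: 24.7
position: [0.6755, 0.016, 0.0315]
tool_rot: [2.248, 2.193, 0.002]
ft_force: [0.2, -0.7, 0.9]
grip_width: 0.577
t 24.7 pos [0.6755 0.016  0.0315] F [ 0.2 -0.7  0.9] grip 50.2 mm j7 1.33
dp cm [ 0.09 -0.12  1.15] rot [ 0.0017 -0.0002 -0.0012] dp after turn [ 0.09 -0.11  1.15]
(array([0.45397121, 0.33543929, 0.12303327]), array([-0.6,  1.3,  2.5, -0.8, -3.4,  0.8,  1.1, -0.4]))
```

View pics/w16.png

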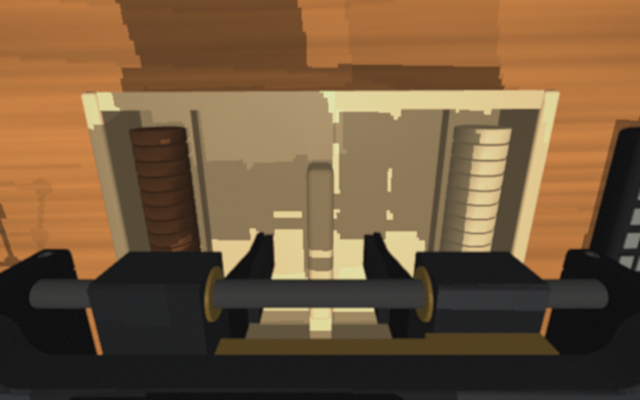

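```bash

python3 -m crank '{"dp":[[0,-0.1,0.5],[0,0,0.4],[0,0,0.2],[0,0,0],[0,0,0],[0,0,0],[0,0,0],[0,0,0]],"delta_rot":[[0,0,0],[0,0,0],[0,0,0],[0,0,0],[0,0,0],[0,0,0],[0,0,0],[0,0,0]]}' 5
python3 -m crank '{"dp":[[0,0,0],[0,0,0],[0,0,0],[0,0,0],[0,0,0],[0,0,0],[0,0,0],[0,0,0]],"delta_rot":[[0,0,0],[0,0,0],[0,0,0],[0,0,0],[0,0,0],[0,0,0],[0,0,0],[0,0,0]]}' 0.4 55
python3 -m crank '{"dp":[[0,0,-0.2],[0,0,-0.5],[0,0,-1],[0,0,-1],[0,0,-1],[0,0,-0.5],[0,0,0],[0,0,0]],"delta_rot":[[0,0,0],[0,0,0],[0,0,0],[0,0,0],[0,0,0],[0,0,0],[0,0,0],[0,0,0]]}'
python3 - <<'E'
from h import *
aim([.6744,.017,.02],np.pi/2-.0237);print(ctrl.get_state()["torque"])
w=ctrl.get_image("wrist");cv2.imwrite("pics/w17.png",w)
crop(ctrl.get_image("scene"),270,150,430,270,5,"s17.png")
E
```

```text
time: 25.55
position: [0.6735, 0.016, 0.0194]
tool_rot: [2.249, 2.194, 0.0]
ft_force: [-0.8, -0.8, -0.3]
grip_width: 0.573
time: 26.35
position: [0.6735, 0.0163, 0.0193]
tool_rot: [-2.248, -2.194, -0.0]
ft_force: [0.1, 0.6, 0.3]
grip_width: 0.154
time: 27.15
position: [0.6734, 0.0159, 0.0613]
tool_rot: [2.249, 2.194, -0.0]
ft_force: [-0.3, 0.8, -4.0]
grip_width: 0.158
t 27.15 pos [0.6734 0.0159 0.0613] F [-0.3  0.8 -4. ] grip 13.7 mm j7 1.34
dp cm [0.11 0.1  4.13] rot [ 0.0001  0.0002 -0.0011] dp after turn [0.11 0.1  4.13]
[0.09039012 0.00854463 0.0300816 ]
```

View pics/w17.png

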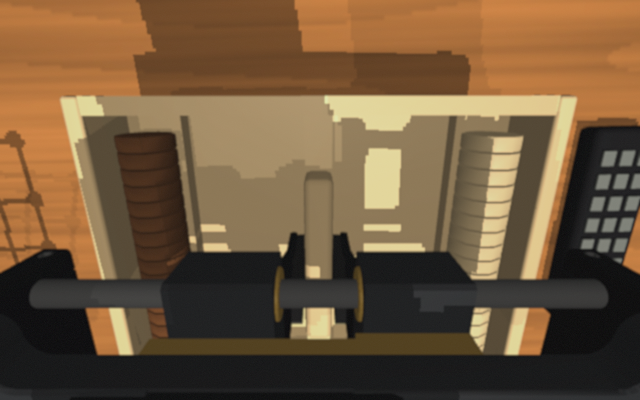

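View pics/s17.png

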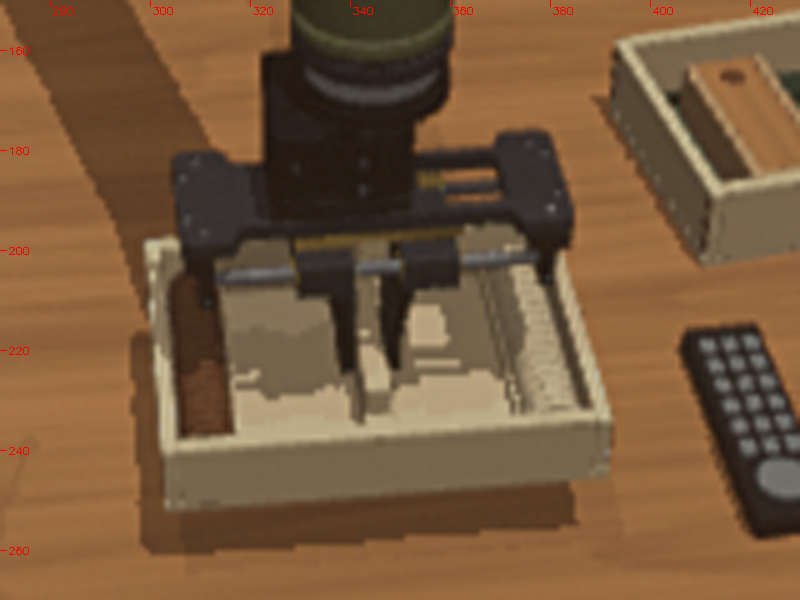

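```bash

python3 -m crank '{"dp":[[0,0,-1],[0,0,-2],[0,0,-2.5],[0,0,-2.5],[0,0,-2],[0,0,-0.5],[0,0,0],[0,0,0]],"delta_rot":[[0,0,0],[0,0,0],[0,0,0],[0,0,0],[0,0,0],[0,0,0],[0,0,0],[0,0,0]]}'
python3 - <<'E'
from h import *
aim([.4547,.3345,.16],np.pi/2+.115)
E
```

```text
time: 28.05
position: [0.6727, 0.0159, 0.165]
tool_rot: [-2.248, -2.193, 0.002]
ft_force: [0.6, -0.5, -4.1]
grip_width: 0.156
t 28.05 pos [0.6727 0.0159 0.165 ] F [ 0.6 -0.5 -4.1] grip 13.6 mm j7 1.37
dp cm [ 31.32 -22.57   0.53] rot [-2.100e-03  1.000e-04 -1.397e-01] dp after turn [ 34.15 -17.99   0.5 ]
```

```bash

python3 -m crank '{"dp":[[0,0,0],[0,0,0],[1.5,-0.8,0],[3,-1.6,0],[3,-1.6,0],[3,-1.6,0],[3,-1.6,0],[3,-1.6,0]],"delta_rot":[[0,0,-0.07],[0,0,-0.07],[0,0,0],[0,0,0],[0,0,0],[0,0,0],[0,0,0],[0,0,0]]}'
python3 -m crank '{"dp":[[3,-1.6,0],[3,-1.6,0],[3,-1.6,0],[3,-1.6,0],[3,-1.6,0],[1.5,-0.8,0],[1.1,-0.4,0],[0,0,0]],"delta_rot":[[0,0,0],[0,0,0],[0,0,0],[0,0,0],[0,0,0],[0,0,0],[0,0,0],[0,0,0]]}'
python3 -m crank '{"dp":[[0,0,0],[0,0,0],[0,0,1],[0,0,1.5],[0,0,1.5],[0,0,1],[0,0,0],[0,0,0]],"delta_rot":[[0,0,0],[0,0,0],[0,0,0],[0,0,0],[0,0,0],[0,0,0],[0,0,0],[0,0,0]]}'
python3 - <<'E'
from h import *
aim([.4547,.3345,.16],np.pi/2+.115)
w=ctrl.get_image("wrist");cv2.imwrite("pics/w18.png",w)
crop(ctrl.get_image("scene"),370,100,500,210,6,"s18.png")
crop(ctrl.get_image("side"),220,70,350,180,6,"d18.png")
E
```

```text
time: 28.85
position: [0.5644, 0.1719, 0.1653]
tool_rot: [-2.09, -2.344, 0.002]
ft_force: [0.1, 0.2, -4.1]
grip_width: 0.158
time: 29.65
position: [0.4533, 0.3359, 0.1658]
tool_rot: [-2.086, -2.348, 0.001]
ft_force: [-0.8, -0.1, -4.4]
grip_width: 0.155
time: 30.45
position: [0.4553, 0.3341, 0.1159]
tool_rot: [-2.089, -2.345, 0.001]
ft_force: [-0.5, 0.2, -4.0]
grip_width: 0.156
t 30.45 pos [0.4553 0.3341 0.1159] F [-0.5  0.2 -4. ] grip 13.6 mm j7 0.87
dp cm [ 0.05 -0.05 -4.41] rot [-0.0007  0.0001  0.0003] dp after turn [ 0.05 -0.05 -4.41]
```

View pics/w18.png

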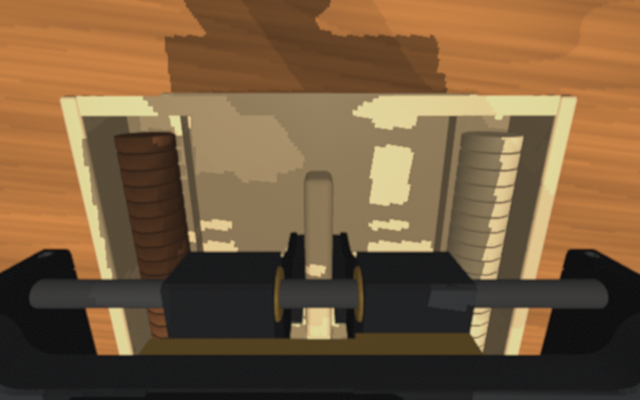

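View pics/s18.png

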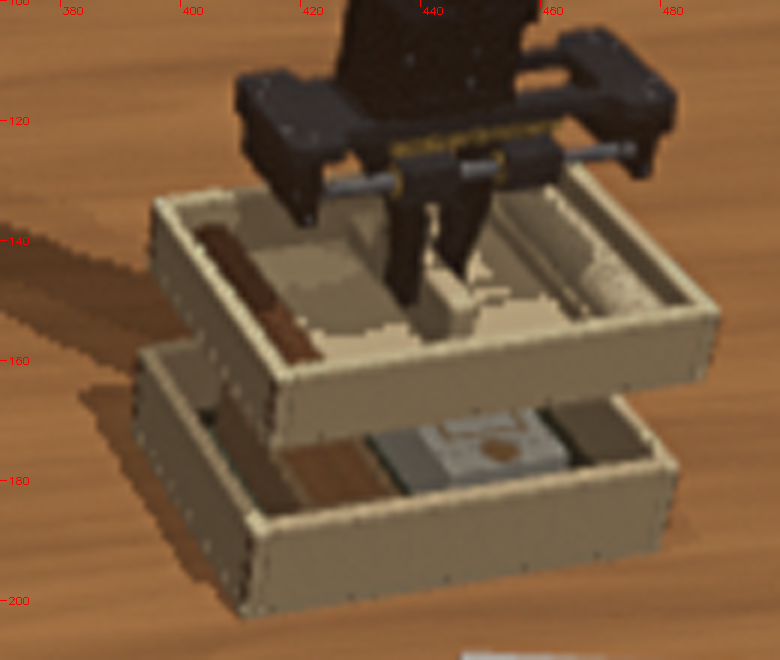

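View pics/d18.png

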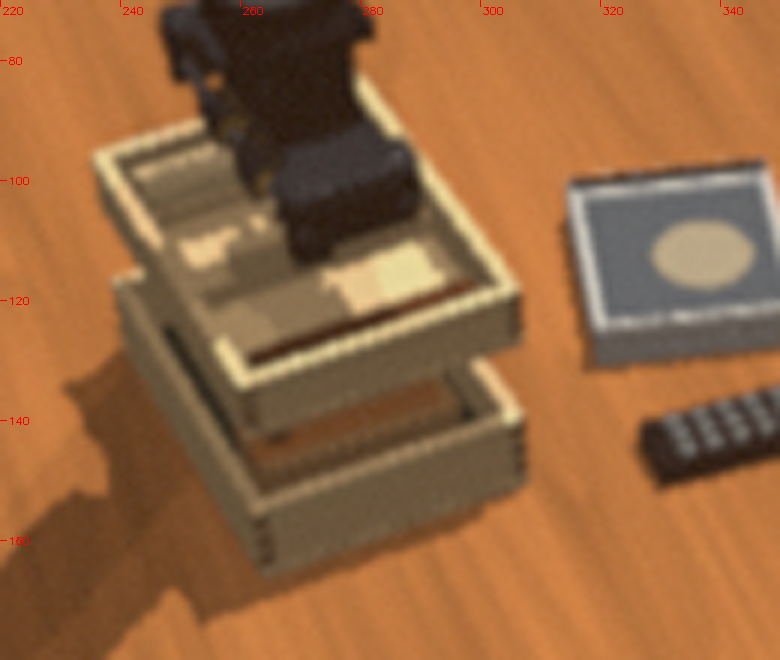

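```bash
python3 - <<'E'
from h import *
S=ctrl.camera_info("scene");D=ctrl.camera_info("side")
def go(n,z,sc,sd):
    k={"fl":(-.082,-.11,z),"nl":(.082,-.11,z),"nr":(.082,.11,z),"fr":(-.082,.11,z)}
    a=(S,[(k[q],p) for q,p in sc.items()]);b=(D,[(k[q],p) for q,p in sd.items()])
    for t,o in(("both",[a,b]),("scene",[a]),("side",[b])):
        x,f=fit(o,(.455,.33,.11));print(n,t,x.round(4),f)
go("tier",.1436,dict(fl=(395.5,133.7),nr=(489.8,152),nl=(416.5,163.7)),dict(fr=(235.8,95.8),nl=(306.8,118),fl=(260.5,134.2)))
go("base",.054,dict(fl=(393,158.7),nr=(483.2,177.2),nl=(413,188)),dict(fr=(239.2,117.2),nl=(307.3,139.2),fl=(263.3,155.3)))
E
```

```text
tier both [0.4572 0.3347 0.1214] [-0.7  0.2 -0.   0.2 -0.4  0.1 -0.6 -0.8  0.4 -0.7 -0.3 -0.5]
tier scene [0.4564 0.3361 0.1197] [-0.3 -0.1  0.3  0.1 -0.  -0.1]
tier side [0.457  0.3315 0.1167] [-0.3 -0.3  0.6  0.1 -0.2  0.1]
base both [0.4544 0.334  0.1258] [-1.  -0.3 -0.3  0.2 -0.6  1.4 -1.  -1.3  0.4 -1.1 -0.6 -0.7]
base scene [0.4524 0.3367 0.1202] [-0.2 -0.9  0.3 -0.1 -0.1  0.8]
base side [0.4545 0.3286 0.1197] [-0.5 -0.5  0.8  0.1 -0.3  0.3]
```

```bash

python3 -m crank '{"dp":[[-0.05,-0.25,0],[0,0,1],[0,0,1.3],[0,0,0.9],[0,0,0.4],[0,0,0],[0,0,0],[0,0,0]],"delta_rot":[[0,0,-0.003],[0,0,0],[0,0,0],[0,0,0],[0,0,0],[0,0,0],[0,0,0],[0,0,0]]}'
python3 - <<'E'
from h import *
aim([.4525,.334,.0663],np.pi/2+.118)
crop(ctrl.get_image("scene"),370,110,500,210,6,"s19.png")
crop(ctrl.get_image("side"),220,70,350,180,6,"d19.png")
E
```

```text
time: 31.4
position: [0.4534, 0.3336, 0.0807]
tool_rot: [2.086, 2.349, 0.002]
ft_force: [0.1, -0.2, -4.1]
grip_width: 0.155
t 31.4 pos [0.4534 0.3336 0.0807] F [ 0.1 -0.2 -4.1] grip 13.4 mm j7 0.85
dp cm [ 0.05 -0.08  1.44] rot [ 0.0009 -0.0004  0.0002] dp after turn [ 0.05 -0.08  1.44]
```

View pics/s19.png

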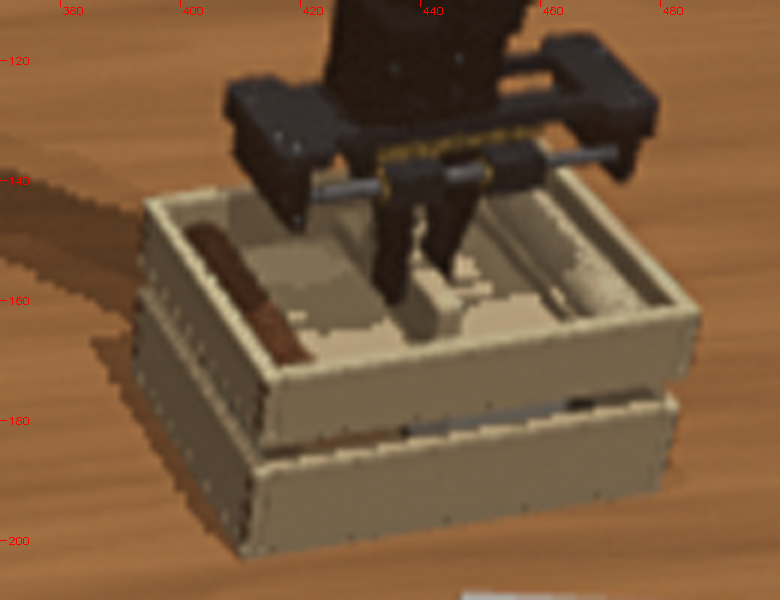

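View pics/d19.png

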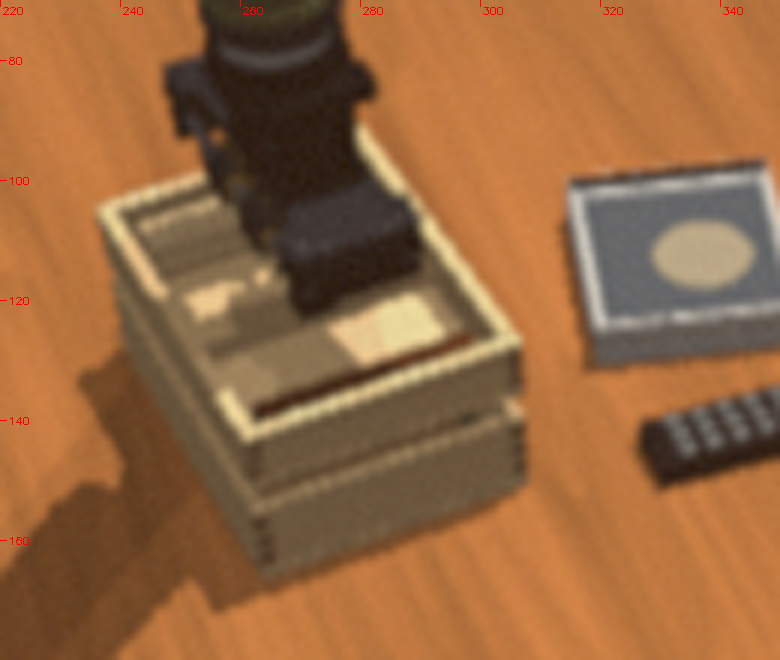

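```bash

python3 -m crank '{"dp":[[0.03,0,0.3],[0,0,0.3],[0,0,0.3],[0,0,0.2],[0,0,0.2],[0,0,0],[0,0,0],[0,0,0]],"delta_rot":[[0,0,0],[0,0,0],[0,0,0],[0,0,0],[0,0,0],[0,0,0],[0,0,0],[0,0,0]]}'
python3 - <<'E'
from h import *
aim([.4525,.334,.0663],np.pi/2+.118)
crop(ctrl.get_image("scene"),370,110,500,210,6,"s20.png")
E
```

```text
time: 32.3
position: [0.4531, 0.3336, 0.0674]
tool_rot: [2.086, 2.349, 0.0]
ft_force: [-0.5, 0.4, -3.6]
grip_width: 0.154
t 32.3 pos [0.4531 0.3336 0.0674] F [-0.5  0.4 -3.6] grip 13.4 mm j7 0.84
dp cm [ 0.05 -0.05  0.11] rot [ 0.0003 -0.0001  0.0002] dp after turn [ 0.05 -0.05  0.11]
```

View pics/s20.png

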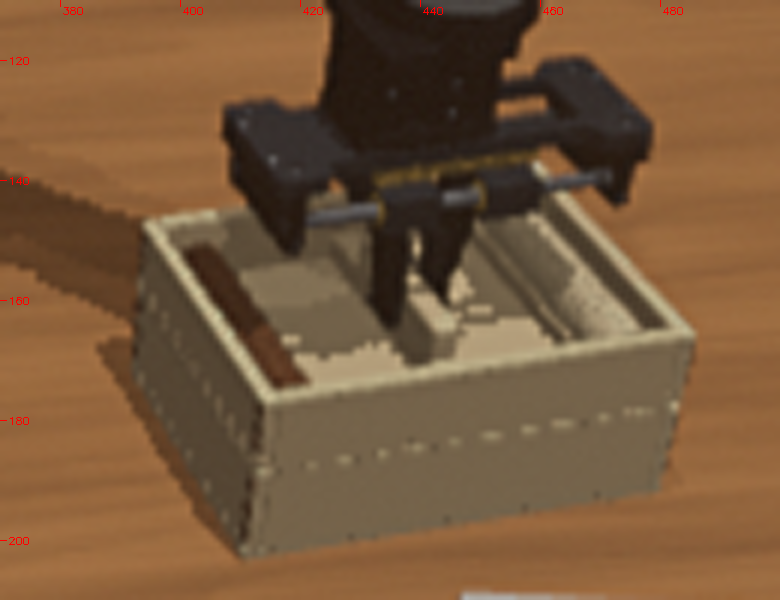

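```bash

python3 -m crank '{"dp":[[0,0,0.08],[0,0,0.04],[0,0,0],[0,0,0],[0,0,0],[0,0,0],[0,0,0],[0,0,0]],"delta_rot":[[0,0,0],[0,0,0],[0,0,0],[0,0,0],[0,0,0],[0,0,0],[0,0,0],[0,0,0]]}'
python3 -m crank '{"dp":[[0,0,0],[0,0,0],[0,0,0],[0,0,0],[0,0,-1],[0,0,-3],[0,0,-4],[0,0,-4]],"delta_rot":[[0,0,0],[0,0,0],[0,0,0],[0,0,0],[0,0,0],[0,0,0],[0,0,0],[0,0,0]]}' 4
python3 - <<'E'
from h import *
aim([.4632,-.344,.24],np.pi/2-.0777)
cv2.imwrite("pics/w21.png",ctrl.get_image("wrist"));print(ctrl.camera_info("wrist"))
crop(ctrl.get_image("scene"),370,110,500,210,6,"s21.png")
crop(ctrl.get_image("side"),220,70,350,180,6,"d21.png")
E
```

```text
time: 33.15
position: [0.4531, 0.3335, 0.0663]
tool_rot: [2.086, 2.348, 0.0]
ft_force: [-0.1, -0.6, -1.1]
grip_width: 0.157
time: 33.95
position: [0.4526, 0.3335, 0.1879]
tool_rot: [-2.086, -2.349, 0.0]
ft_force: [0.8, 0.7, -0.4]
grip_width: 0.457
t 33.95 pos [0.4526 0.3335 0.1879] F [ 0.8  0.7 -0.4] grip 39.8 mm j7 0.91
dp cm [-67.4   -6.97  -5.21] rot [-0.0002 -0.      0.1963] dp after turn [-67.46   6.31  -5.21]
{'camera_matrix': array([[318.77741355,   0.        , 318.26974962],
       [  0.        , 318.77741355, 196.04139075],
       [  0.        ,   0.        ,   1.        ]]), 'xyz': array([0.37267089, 0.32565817, 0.36342843]), 'orientation': array([1.93534085, 2.18108463, 0.35003091])}
```

View pics/w21.png

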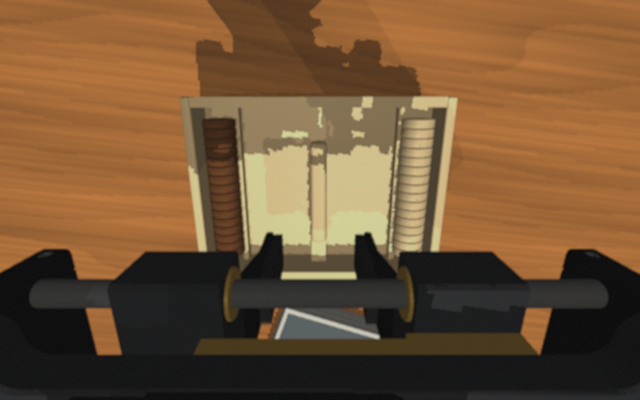

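View pics/s21.png

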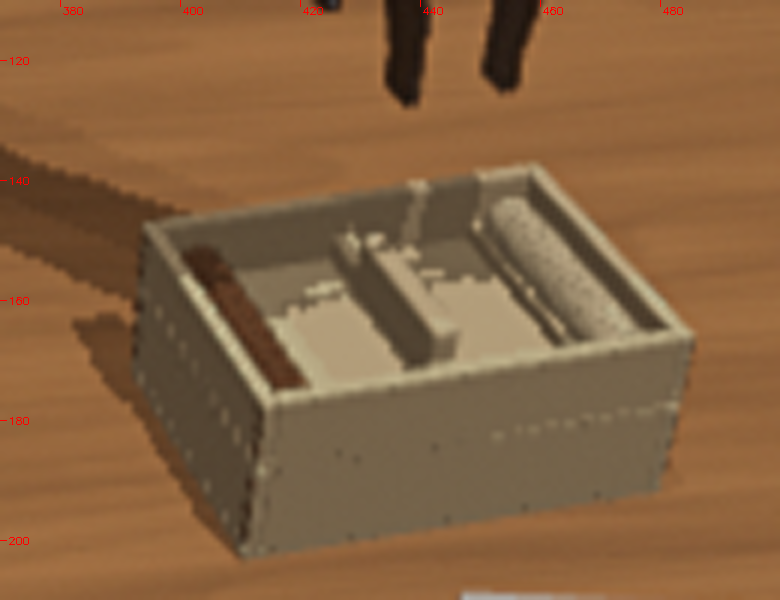

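View pics/d21.png

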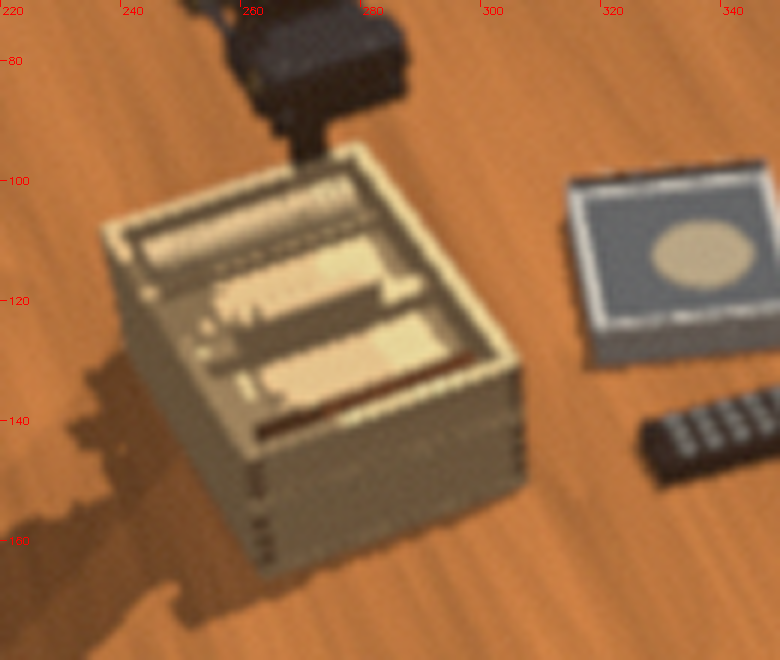

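```bash

python3 -m crank '{"dp":[[0,0,-2],[0,0,-2],[-4.5,0.4,-1],[-4.5,0.4,0],[-4.5,0.4,0],[-4.5,0.4,0],[-4.5,0.4,0],[-4.5,0.4,0]],"delta_rot":[[0,0,0.098],[0,0,0.098],[0,0,0],[0,0,0],[0,0,0],[0,0,0],[0,0,0],[0,0,0]]}' 5
python3 -m crank '{"dp":[[-4.5,0.4,0],[-4.5,0.4,0],[-4.5,0.4,0],[-4.5,0.4,0],[-4.5,0.4,0],[-4.5,0.4,0],[-4.5,0.4,0],[-4.5,0.4,0]],"delta_rot":[[0,0,0],[0,0,0],[0,0,0],[0,0,0],[0,0,0],[0,0,0],[0,0,0],[0,0,0]]}' 
python3 - <<'E'
from h import *
aim([.4632,-.344,.22],np.pi/2-.0777)
E
```

```text
time: 34.9
position: [0.455, 0.0605, 0.2354]
tool_rot: [-2.306, -2.133, 0.001]
ft_force: [0.6, -0.1, -0.7]
grip_width: 0.576
time: 35.7
position: [0.4591, -0.3004, 0.2352]
tool_rot: [-2.305, -2.133, 0.001]
ft_force: [0.8, -0.2, 0.0]
grip_width: 0.578
t 35.7 pos [ 0.4591 -0.3004  0.2352] F [ 0.8 -0.2  0. ] grip 50.3 mm j7 2.02
dp cm [-4.32  0.75  1.52] rot [-0.0012 -0.0006  0.0001] dp after turn [-4.32  0.75  1.52]
```

```bash

python3 -m crank '{"dp":[[-3,0.4,0.5],[-1.4,0.3,1],[0,0,0],[0,0,0],[0,0,0],[0,0,0],[0,0,0],[0,0,0]],"delta_rot":[[0,0,0],[0,0,0],[0,0,0],[0,0,0],[0,0,0],[0,0,0],[0,0,0],[0,0,0]]}' 5
python3 - <<'E'
from h import *
aim([.4632,-.344,.05],np.pi/2-.0777)
c=ctrl.camera_info("wrist");w=ctrl.get_image("wrist");cv2.imwrite("pics/w22.png",w)
print(proj(c,R.from_rotvec([0,0,-.0777]).apply([(-.082,-.11,.015),(-.082,.11,.015),(-.04,-.008,.039),(-.04,.008,.039),(.04,-.008,.039),(.04,.008,.039)])+[.4632,-.344,0]).round())
E
```

```text
time: 36.5
position: [0.4637, -0.3428, 0.2215]
tool_rot: [2.305, 2.134, 0.0]
ft_force: [-1.3, -0.0, -0.3]
grip_width: 0.574
t 36.5 pos [ 0.4637 -0.3428  0.2215] F [-1.3 -0.  -0.3] grip 50.0 mm j7 2.09
dp cm [-0.12 -0.05 17.15] rot [0.0007 0.0002 0.0008] dp after turn [-0.12 -0.04 17.15]
[[219.  95.]
 [415.  96.]
 [310. 136.]
 [324. 136.]
 [310. 205.]
 [324. 205.]]
```

View pics/w22.png

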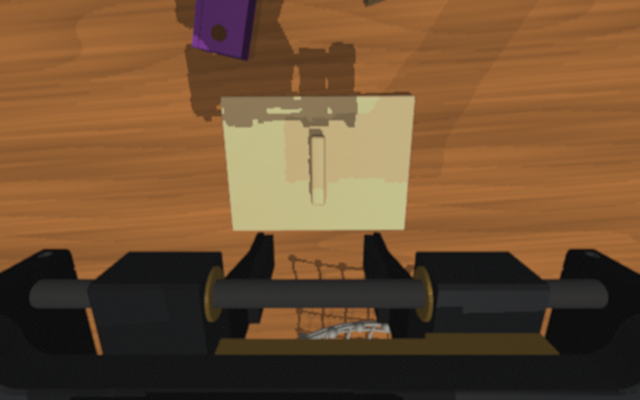

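```bash

python3 -m crank '{"dp":[[-0.1,0,2],[0,0,3.5],[0,0,3.5],[0,0,3.5],[0,0,3],[0,0,2],[0,0,0],[0,0,0]],"delta_rot":[[0,0,0],[0,0,0],[0,0,0],[0,0,0],[0,0,0],[0,0,0],[0,0,0],[0,0,0]]}' 5
python3 - <<'E'
from h import *
aim([.4632,-.344,.021],np.pi/2-.0777)
cv2.imwrite("pics/w23.png",ctrl.get_image("wrist"))
E
```

```text
time: 37.35
position: [0.4636, -0.3445, 0.0465]
tool_rot: [2.306, 2.133, 0.0]
ft_force: [0.4, -0.7, 0.5]
grip_width: 0.573
t 37.35 pos [ 0.4636 -0.3445  0.0465] F [ 0.4 -0.7  0.5] grip 49.8 mm j7 2.09
dp cm [ 0.04 -0.04  2.55] rot [ 0.0002  0.0001 -0.0001] dp after turn [ 0.04 -0.04  2.55]
```

View pics/w23.png

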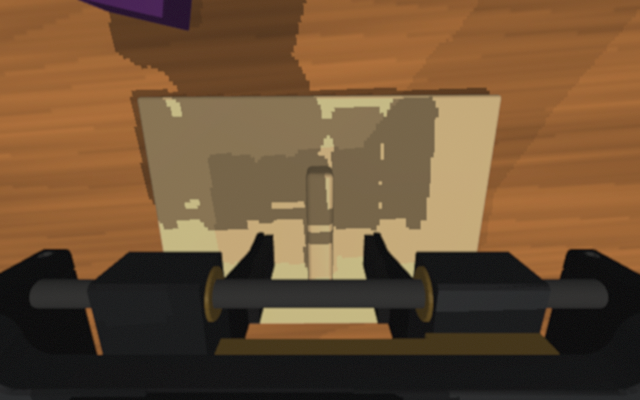

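The handle is centred between the fingers, at columns 307 to 333. I'll lower the rest, watching the force, then grip and lift.

```bash

python3 -m crank '{"dp":[[0,0,0.8],[0,0,0.8],[0,0,0.5],[0,0,0.35],[0,0,0],[0,0,0],[0,0,0],[0,0,0]],"delta_rot":[[0,0,0],[0,0,0],[0,0,0],[0,0,0],[0,0,0],[0,0,0],[0,0,0],[0,0,0]]}' 5
python3 -m crank '{"dp":[[0,0,0],[0,0,0],[0,0,0],[0,0,0],[0,0,0],[0,0,0],[0,0,0],[0,0,0]],"delta_rot":[[0,0,0],[0,0,0],[0,0,0],[0,0,0],[0,0,0],[0,0,0],[0,0,0],[0,0,0]]}' 0.6 55
python3 -m crank '{"dp":[[0,0,-0.3],[0,0,-1],[0,0,-2],[0,0,-2],[0,0,-1],[0,0,-0.5],[0,0,0],[0,0,0]],"delta_rot":[[0,0,0],[0,0,0],[0,0,0],[0,0,0],[0,0,0],[0,0,0],[0,0,0],[0,0,0]]}'
python3 - <<'E'
from h import *
aim([.4526,.3335,.24],np.pi/2+.118)
cv2.imwrite("pics/w24.png",ctrl.get_image("wrist"))
cv2.imwrite("pics/s24.png",ctrl.get_image("scene"))
E
```

```text
time: 38.2
position: [0.4636, -0.3445, 0.0219]
tool_rot: [2.306, 2.133, 0.0]
ft_force: [0.4, -0.8, -1.0]
grip_width: 0.573
time: 39.0
position: [0.4633, -0.3442, 0.0216]
tool_rot: [-2.306, -2.134, -0.0]
ft_force: [0.5, 0.2, 0.3]
grip_width: 0.176
time: 39.8
position: [0.4628, -0.3439, 0.0887]
tool_rot: [-2.305, -2.132, 0.001]
ft_force: [-0.4, 0.2, -2.5]
grip_width: 0.175
t 39.8 pos [ 0.4628 -0.3439  0.0887] F [-0.4  0.2 -2.5] grip 15.2 mm j7 2.09
dp cm [ 67.47  -6.3  -15.07] rot [-0.0012 -0.0008 -0.1958] dp after turn [ 67.39   6.96 -15.13]
```

View pics/s24.png

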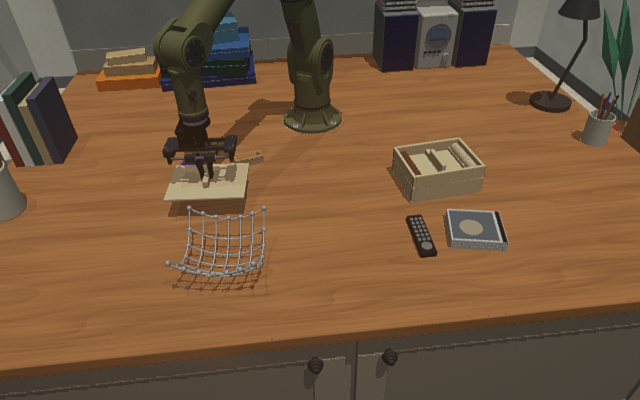

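View pics/w24.png

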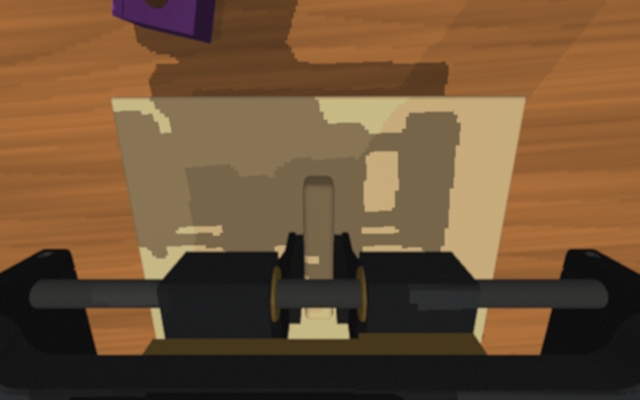

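```bash

python3 -m crank '{"dp":[[0,0,-2],[0,0,-3],[0,0,-3],[0,0,-3],[0,0,-1],[2,0.2,0],[4,0.42,0],[4.2,0.43,0]],"delta_rot":[[0,0,-0.049],[0,0,-0.049],[0,0,-0.049],[0,0,-0.049],[0,0,0],[0,0,0],[0,0,0],[0,0,0]]}'
python3 -m crank '{"dp":[[4.2,0.43,0],[4.2,0.43,0],[4.2,0.43,0],[4.2,0.43,0],[4.2,0.43,0],[4.2,0.43,0],[4.2,0.43,0],[4.2,0.43,0]],"delta_rot":[[0,0,0],[0,0,0],[0,0,0],[0,0,0],[0,0,0],[0,0,0],[0,0,0],[0,0,0]]}'
python3 - <<'E'
from h import *
aim([.4526,.3335,.20],np.pi/2+.118)
E
```

```text
time: 40.7
position: [0.4607, -0.2411, 0.2077]
tool_rot: [-2.089, -2.343, 0.001]
ft_force: [1.2, -0.1, -2.9]
grip_width: 0.177
time: 41.5
position: [0.4553, 0.0974, 0.2082]
tool_rot: [-2.087, -2.347, 0.002]
ft_force: [-0.1, -0.6, -2.8]
grip_width: 0.175
t 41.5 pos [0.4553 0.0974 0.2082] F [-0.1 -0.6 -2.8] grip 15.2 mm j7 1.45
dp cm [23.48  2.48  0.82] rot [-0.0015  0.0001 -0.0013] dp after turn [23.48  2.51  0.82]
```

```bash

python3 -m crank '{"dp":[[4.2,0.45,0],[4.2,0.45,0],[4.2,0.45,0],[4.2,0.45,0],[3.5,0.35,0],[2,0.2,0],[1,0.1,0],[0,0,0]],"delta_rot":[[0,0,0],[0,0,0],[0,0,0],[0,0,0],[0,0,0],[0,0,0],[0,0,0],[0,0,0]]}'
python3 -m crank '{"dp":[[0,0,1.5],[0,0,2],[0,0,1],[0,0,0.5],[0,0,0],[0,0,0],[0,0,0],[0,0,0]],"delta_rot":[[0,0,0],[0,0,0],[0,0,0],[0,0,0],[0,0,0],[0,0,0],[0,0,0],[0,0,0]]}'
python3 - <<'E'
from h import *
aim([.4526,.3335,.1086],np.pi/2+.118)
crop(ctrl.get_image("scene"),370,80,500,210,5,"s25.png")
crop(ctrl.get_image("side"),210,50,340,180,5,"d25.png")
E
```

```text
time: 42.3
position: [0.4522, 0.331, 0.2083]
tool_rot: [-2.084, -2.349, 0.003]
ft_force: [-0.9, -0.2, -2.4]
grip_width: 0.178
time: 43.1
position: [0.4535, 0.3305, 0.1603]
tool_rot: [2.086, 2.348, 0.002]
ft_force: [-0.1, 0.5, -2.5]
grip_width: 0.177
t 43.1 pos [0.4535 0.3305 0.1603] F [-0.1  0.5 -2.5] grip 15.4 mm j7 0.9
dp cm [ 0.31 -0.06  5.17] rot [ 0.0013 -0.0004  0.0002] dp after turn [ 0.31 -0.05  5.17]
```

View pics/s25.png

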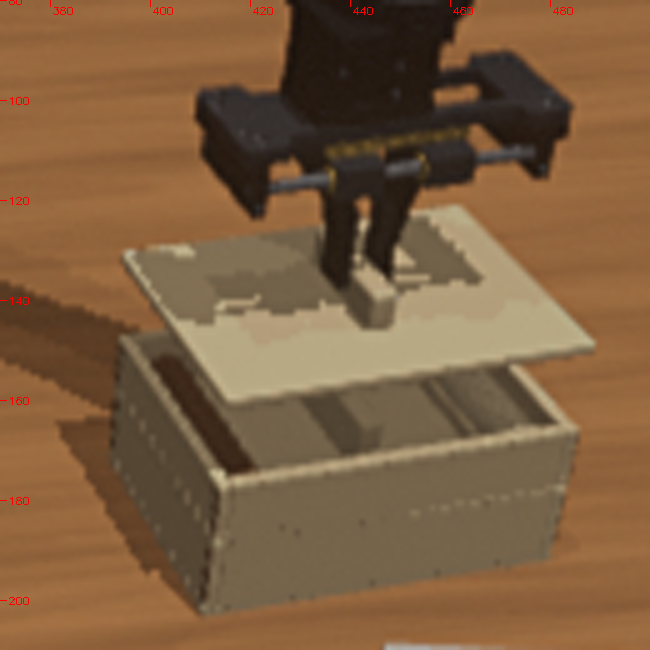

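View pics/d25.png

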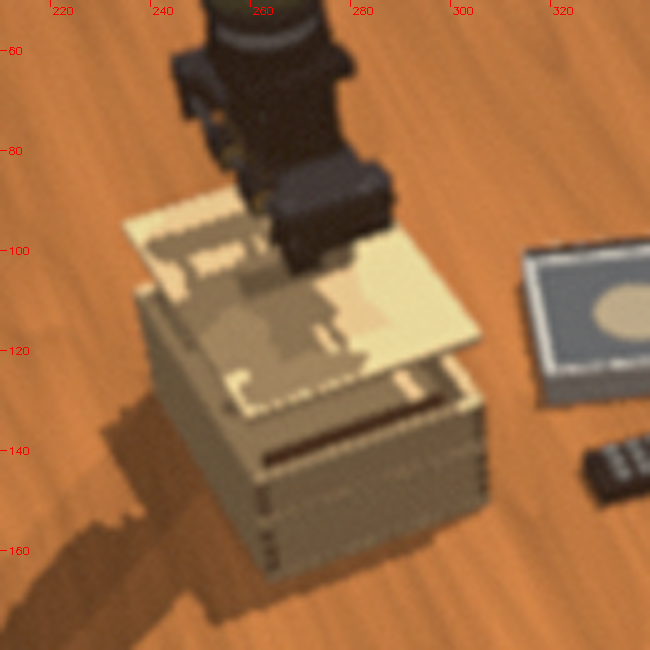

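```bash
python3 - <<'E'
from h import *
S=ctrl.camera_info("scene");D=ctrl.camera_info("side")
def go(n,z,sc,sd):
    k={"fl":(-.082,-.11,z),"nl":(.082,-.11,z),"nr":(.082,.11,z),"fr":(-.082,.11,z)}
    a=(S,[(k[q],p) for q,p in sc.items()]);b=(D,[(k[q],p) for q,p in sd.items()])
    for t,o in(("both",[a,b]),("scene",[a]),("side",[b])):
        x,f=fit(o,(.455,.33,.11));print(n,t,x.round(4),f)
go("lid",.1537,dict(fl=(394.4,130.8),nr=(489.2,149.2),nl=(416.2,160.8)),dict(fr=(234.4,94.8),nl=(306.2,116.4),fl=(260,133)))
go("tier",.094,dict(fl=(394,148),nr=(485.6,166),nl=(414.2,176)),dict(fr=(237.2,108.4),nl=(307.2,130),fl=(262.4,144)))
E
```

```text
lid both [0.4549 0.3314 0.1315] [-0.8  0.  -0.1 -0.6 -0.7 -0.2 -0.3 -1.2  0.7 -0.9 -0.1 -0.8]
lid scene [0.4565 0.3325 0.1262] [-0.2  0.2  0.5 -0.2 -0.3 -0. ]
lid side [0.4534 0.327  0.1297] [-0.4 -0.4  0.7  0.1 -0.3  0.2]
tier both [0.4548 0.3345 0.1255] [-0.8 -0.4  0.2  0.2 -0.1  2.1 -0.6 -1.6  0.1 -1.  -0.9  1.5]
tier scene [0.4515 0.3365 0.1158] [-0.3 -1.3  0.4 -0.2 -0.1  1.2]
tier side [0.4559 0.3327 0.1284] [-0.3 -1.3  0.6 -0.8 -0.4  1.8]
```

```bash

python3 -m crank '{"dp":[[0.35,-0.1,0],[0,0,1],[0,0,1.2],[0,0,0.8],[0,0,0.5],[0,0,0.2],[0,0,0],[0,0,0]],"delta_rot":[[0,0,0],[0,0,0],[0,0,0],[0,0,0],[0,0,0],[0,0,0],[0,0,0],[0,0,0]]}'
python3 - <<'E'
from h import *
aim([.4526,.3338,.1086],np.pi/2+.118)
crop(ctrl.get_image("scene"),370,80,500,210,6,"s26.png")
crop(ctrl.get_image("side"),210,60,340,170,6,"d26.png")
E
```

```text
time: 44.0
position: [0.4519, 0.3337, 0.1229]
tool_rot: [2.086, 2.349, 0.001]
ft_force: [0.2, 1.2, -2.3]
grip_width: 0.177
t 44.0 pos [0.4519 0.3337 0.1229] F [ 0.2  1.2 -2.3] grip 15.4 mm j7 0.88
dp cm [-0.    0.06  1.43] rot [ 0.0006 -0.0003  0.0002] dp after turn [-0.    0.07  1.43]
```

View pics/s26.png

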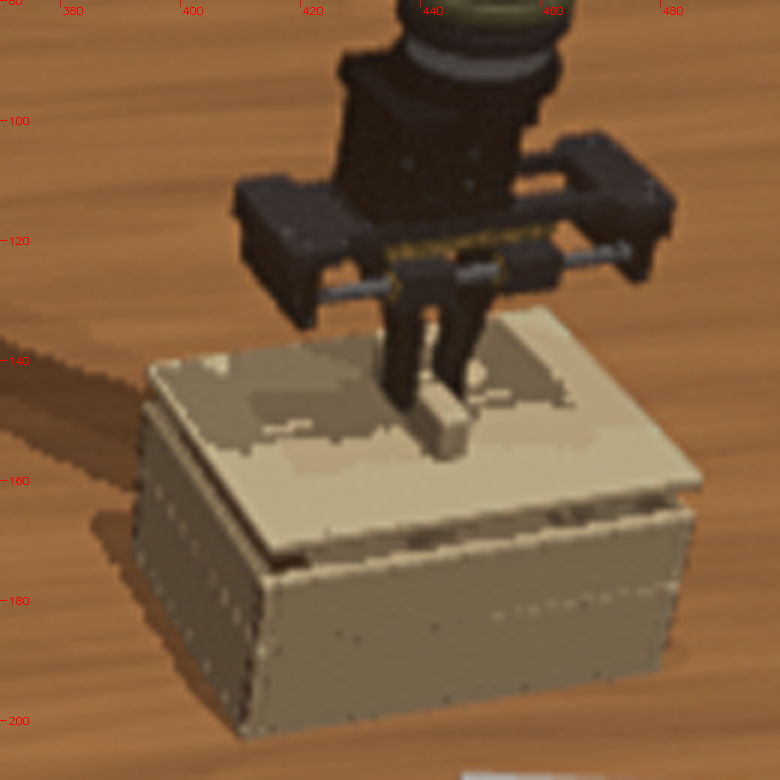

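View pics/d26.png

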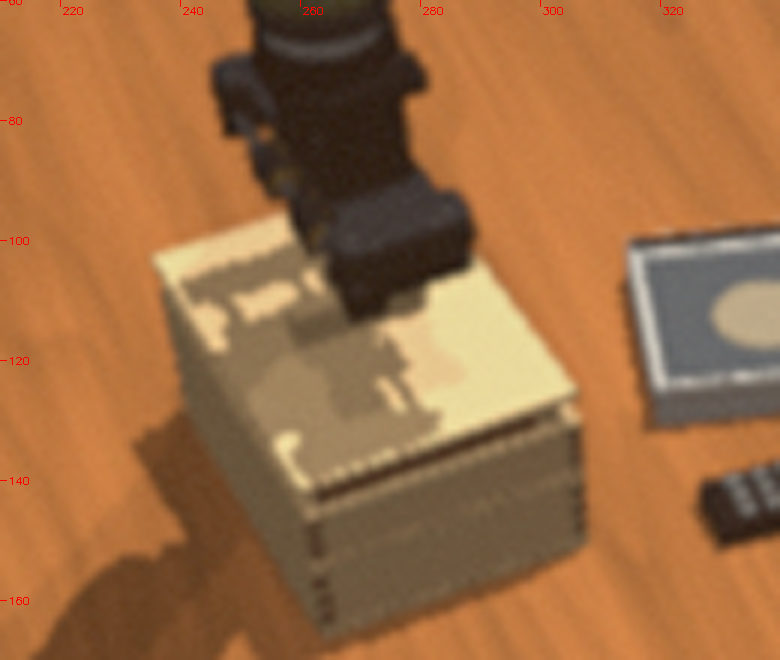

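```bash

python3 -m crank '{"dp":[[0,0.05,0.3],[0,0,0.3],[0,0,0.3],[0,0,0.2],[0,0,0.2],[0,0,0],[0,0,0],[0,0,0]],"delta_rot":[[0,0,0],[0,0,0],[0,0,0],[0,0,0],[0,0,0],[0,0,0],[0,0,0],[0,0,0]]}'
python3 - <<'E'
from h import *
aim([.4526,.3338,.1086],np.pi/2+.118)
crop(ctrl.get_image("scene"),370,80,500,210,6,"s27.png")
E
```

```text
time: 44.9
position: [0.4523, 0.3337, 0.1096]
tool_rot: [2.086, 2.349, 0.0]
ft_force: [0.2, -0.3, -1.9]
grip_width: 0.18
t 44.9 pos [0.4523 0.3337 0.1096] F [ 0.2 -0.3 -1.9] grip 15.6 mm j7 0.87
dp cm [0.01 0.03 0.1 ] rot [ 0.0003 -0.0001  0.0002] dp after turn [0.01 0.03 0.1 ]
```

View pics/s27.png

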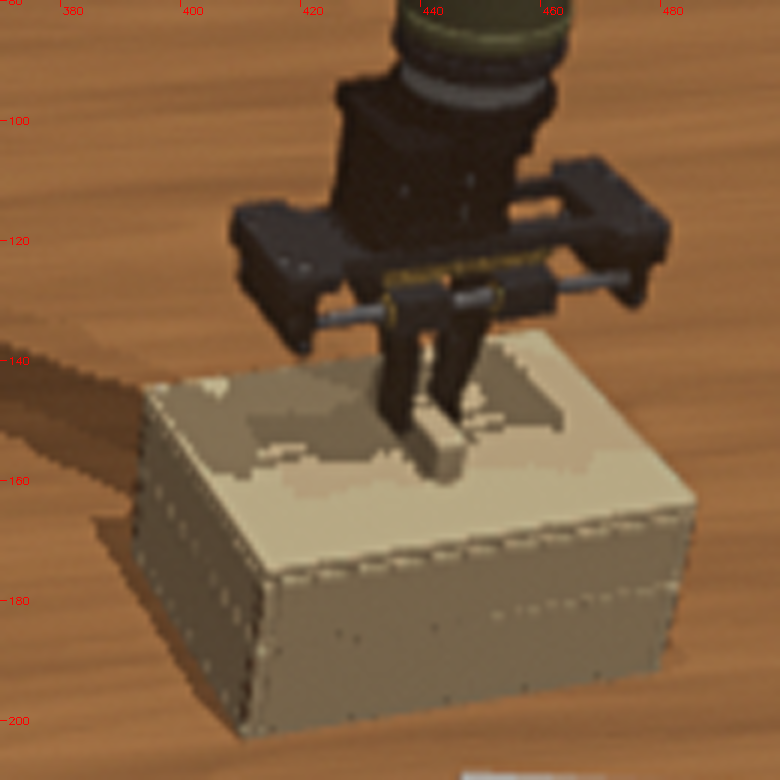

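```bash

python3 -m crank '{"dp":[[0,0,0.08],[0,0,0.03],[0,0,0],[0,0,0],[0,0,0],[0,0,0],[0,0,0],[0,0,0]],"delta_rot":[[0,0,0],[0,0,0],[0,0,0],[0,0,0],[0,0,0],[0,0,0],[0,0,0],[0,0,0]]}'
python3 -m crank '{"dp":[[0,0,0],[0,0,0],[0,0,0],[0,0,0],[0,0,-1],[0,0,-3],[0,0,-4],[0,0,-3]],"delta_rot":[[0,0,0],[0,0,0],[0,0,0],[0,0,0],[0,0,0],[0,0,0],[0,0,0],[0,0,0]]}' 4.5
python3 -m crank '{"dp":[[0,0,0],[0,0,0],[0,0,0],[0,0,0],[0,0,0],[0,0,0],[0,0,0],[0,0,0]],"delta_rot":[[0,0,0],[0,0,0],[0,0,0],[0,0,0],[0,0,0],[0,0,0],[0,0,0],[0,0,0]]}'
python3 - <<'E'
from h import *
aim([.4526,.3338,.1086],np.pi/2+.118)
cv2.imwrite("pics/w28.png",ctrl.get_image("wrist"));c=ctrl.camera_info("wrist")
crop(ctrl.get_image("scene"),370,110,500,210,6,"s28.png")
crop(ctrl.get_image("side"),210,60,340,170,6,"d28.png")
E
```

```text
time: 45.75
position: [0.4523, 0.3337, 0.1095]
tool_rot: [2.086, 2.348, 0.0]
ft_force: [-2.2, -0.9, 5.1]
grip_width: 0.176
time: 46.55
position: [0.4525, 0.3342, 0.2214]
tool_rot: [2.085, 2.349, 0.004]
ft_force: [1.3, 0.0, 0.7]
grip_width: 0.519
time: 47.35
position: [0.4521, 0.3336, 0.2183]
tool_rot: [-2.086, -2.349, 0.0]
ft_force: [-0.2, 0.2, 0.1]
grip_width: 0.521
t 47.35 pos [0.4521 0.3336 0.2183] F [-0.2  0.2  0.1] grip 45.3 mm j7 0.92
dp cm [ 0.02  0.05 10.97] rot [-0.0002  0.0001  0.0003] dp after turn [ 0.02  0.05 10.97]
```

View pics/s28.png

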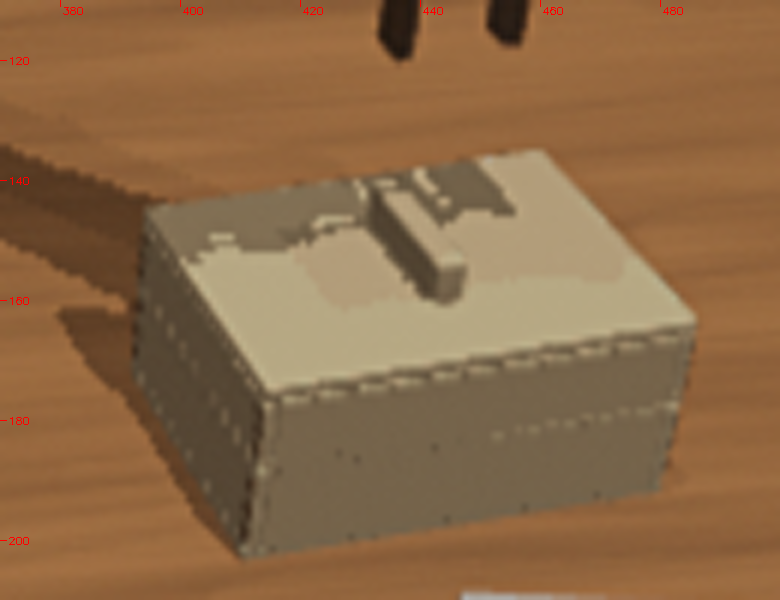

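View pics/d28.png

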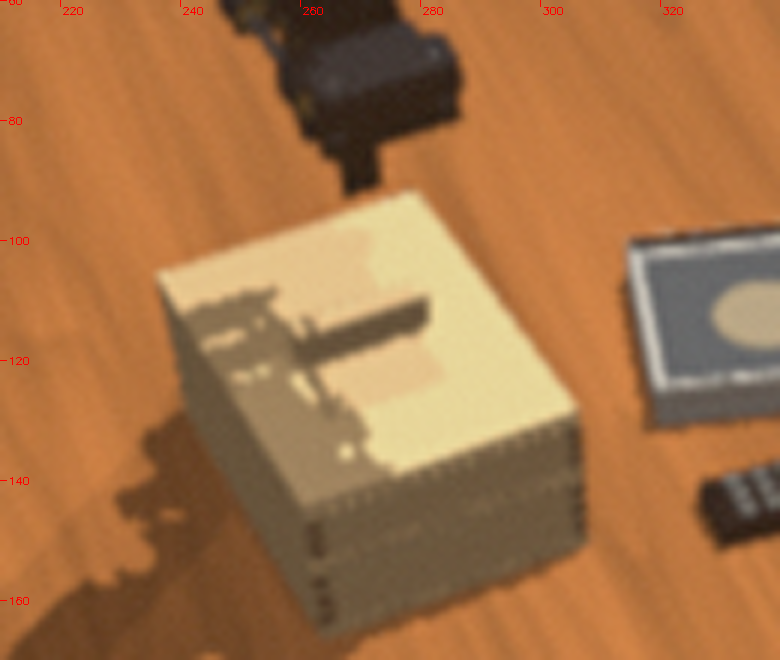

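View pics/w28.png

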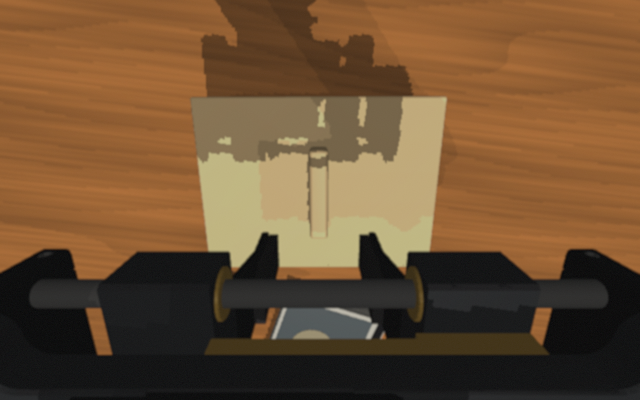

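Lid, tier and base edges line up in both views, with the seams closed. I'm handing in.

```bash
python3 - <<'E'
from bench import ctrl
s=ctrl.get_state();print(s["time"],s["ft_force"]);print(ctrl.close_job())
E
```

```text
47.5 [-0.67303678  0.40219007 -0.89156276]
the job is handed in; nothing more can be done
None
```

The games box is packed and handed in at 47.5 s. The dominoes (the large wooden box) and the cards went into their recesses, then the tier was set on the base, kept level, and the lid on the tier. I didn't touch the remote, the CD cases or the bowl.

**Last checks:** After release, the scene and side views show both seams closed and the lid, tier and base edges in line. The boxes lay flat in their recesses before the tier went on. The gripper was about 0.1 m clear of the lid, with about 1 N on the wrist.

**What failed or disagreed:**
- **First grasp:** The first grip on the dominoes closed over the box without catching it. The fingertips are about at the TCP, not 19 mm ahead as stated (`nose_length`). I allowed for that from then on.
- **Cards:** The gripper was about 3 mm off centre, so it nudged the card box slightly as it closed.
- **Lid height:** The lid touched down about 0.9 mm above the height I had worked out, within the 3 mm allowed.
- **Base position:** The cameras differed by about 3 to 8 mm on where the base stands. I averaged them and set the tier and lid by their position relative to the piece below.

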